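# Level a marking-out plate with a taper packer

## Task

The marking-out plate has dropped at the end with the seized levelling screw, whose foot hangs just clear of the bench. First lay the engineer's level gently on the middle of the plate, lengthways towards that screw, and let go of it; then slide the thin end of the brass taper packer in under the foot of the screw, pressing gently, until it has raised the plate so far that the bubble stands centred between the two black lines. Leave the level on the plate and the packer under the foot, and do not shove the plate out of its place or disturb the oil can, the blue tin or the V block.

Things in the scene. Friction and masses are not known exactly. Their poses are not given: they have to be found in the camera images.
- plate_top (a point): centre of the flat top of the dark iron marking-out plate, 150 (x) by 200 mm (y), z normal to the top, 44 mm above the bench when level. About 2 kg, loose; it tips on two ball feet 60 mm from its centre towards -y (x = +-55 mm). Its +y end has dropped 0.0345 rad onto two rest pads (85 mm from the centre)
- foot (a point): point on the levelling screw's axis, at the plate's +y end 115 mm from its centre, 44 mm below its top; axes as the plate's. The screw's foot, slightly domed, 22 mm across, is seized 8.3 to 13.2 mm above this point (differs, not given): so thick must the packer be under it when level; at the start it hangs 2.3 to 7.2 mm clear of the bench
- level_mid (a point): engineer's level, a straight dark iron bar 180 mm long (its x), 24 mm wide (y) and 24 mm high, 0.4 kg; this point is the middle of the bar, 12 mm above its underside. On top at the middle lies a yellow-green sight glass 64 mm long with brass ends, to 39 mm above the underside, with a pale bubble and two black lines 22 mm apart
- bubble (a joint): position of the bubble along the level's own x, in m: 0 is centred between the lines, stops at +-0.018. It runs to the end that stands higher, 1 mm per 0.001 rad of slope, and settles in about 0.6 s; beyond 0.018 rad it sticks at the stop
- wedge_head (a point): centre of the head of the brass taper packer: a block 27 mm long (x), 28 mm wide (y), 26 mm high, centre 13 mm above the sole. In front (+x) the taper, 28 mm wide, 120 mm long, falls from 18.3 mm thick to 1.5 mm at the thin end; oiled (friction about 0.25), it stays where it is left. 0.22 kg. Pushing it in under load takes about 5 to 10 N
- wedge_tip (a point): middle of the lower edge of the packer's thin end, 133.5 mm from the head's centre along the packer's +x
- oil_can: round oil can with a long thin spout, 68x96x177 mm, standing; origin at the centre of its underside. Leave alone
- rivet_tin: blue round tin, 61 mm across, 37 mm high; origin at the centre of its underside. Leave alone
- v_block: hardened steel V block, 60x50x34 mm; origin at the centre of its underside. Leave alone
- lug (a point): top of the lug that carries the levelling screw, on its axis, 2 mm below the plate's top; axes as the plate's. The lug is 40 mm wide and ends 20 mm outside the axis; its underside is 23 mm above the bench when level; nut and screw stand up to 17 mm above this point

How it is judged:
On the way, in this order (a step that is already met when the one before it is completed fails the run):
1. the level lies on the middle of the plate, lengthways towards the screw, and is let go (horizontal distance between level_mid and plate_top below 0.03 m and z of level_mid in the frame of plate_top between 0.009 and 0.0145 m and angle between the x axis of level_mid and the y axis of plate_top, either way round below 0.2 rad and angle between the z axis of level_mid and the z axis of plate_top, either way round below 0.02 rad and contact force between the fingers and level below 0.1 N), for 0.2 s.
2. the packer has taken the load of the foot (x of foot in the frame of wedge_tip below -0.02 m and contact force between wedge and plate above 1.5 N), for 0.2 s.
At the end, for the whole second after the job is handed in: Bubble within 2.2 mm of centre, plate within 0.004 rad of level; level on the plate within 35 mm of its middle, within 0.2 rad of its length; foot on the taper at least 20 mm in from the thin end, within 14 mm of its middle line, load over 1.5 N; all at rest (all of step 2 and value of joint bubble between -0.0022 and 0.0022 m and angle between plate_top's own z axis and vertical below 0.004 rad and horizontal distance between level_mid and plate_top below 0.035 m and z of level_mid in the frame of plate_top between 0.009 and 0.0145 m and angle between the x axis of level_mid and the y axis of plate_top, either way round below 0.2 rad and x of foot in the frame of wedge_tip above -0.11 m and y of foot in the frame of wedge_tip between -0.014 and 0.014 m and linear speed of each of plate, wedge, level below 0.01 m/s); the robot touches nothing.
It fails at once if the packer is driven against the plate or its foot with more than 25 N (contact force between wedge and plate above 25 N).
It fails at once if the level is knocked or pressed on the plate with more than 25 N (contact force between level and plate above 25 N).
It fails at once if the plate is pushed or lifted by the robot with more than 10 N (contact force between any of the arm, the fingers and plate above 10 N).
It fails at once if the plate is shoved more than 12 mm out of its place (distance of plate_top from where it was at the start of the episode above 0.012 m).
It fails at once if the oil can, the tin or the V block is moved more than 20 mm (distance of any of oil_can, rivet_tin, v_block from where it was at the start of the episode above 0.02 m).
It also fails if it takes over 72 s, if anything falls off the work surface, if the arm or the gripper's body presses on something with over 40 N, if the wrist force passes 120 N, or if a joint passes its speed limit or range.

## Robot

A 7-joint arm with a two-finger parallel gripper is mounted at the origin on a cart in front of the work surface, level with it; the furniture and walls round the work are solid. World frame = base frame: x ahead of the robot, y to its left, z up, the work surface at z = 0. Lengths are in m, angles in rad, forces in N, time in s.
With the tool pointing down it reaches from about 0.425 to 0.825 m from the base axis. Payload 3.6 kg.
Tool frame: the origin (TCP) lies between the finger pads; the fingertips stand 11 mm ahead of it and the grasp point (between the pads) lies 8 mm behind it (bot.nose_length is the distance from the TCP to the fingertips, in m); z points along the fingers, y is the direction in which the jaws open and shut (so a half turn about z gives the same grasp; the last joint's range is limited). The gripper opens to 93 mm and grips with 3 to 60 N. Pads are 15 mm wide; open, the fingers measure 128 mm over their backs; the gripper's body (75 mm by 188 mm) begins 65 mm behind the grasp point.
Start: joints at [1.234, 0.615, -0.013, 1.423, 0.008, 1.103, -0.04], TCP at [0.199, -0.619, 0.23] pointing down, gripper open.
Joint ranges: [-3.12, 3.12], [-0.3, 2.06], [-1.34, 1.32], [0.26, 2.42], [-1.36, 4.5], [0.01, 1.98], [-2.84, 2.84]. Speed limits (rad/s): [2.79, 2.79, 3.14, 3.14, 3.14, 3.14, 3.14].

## Interface

Orientations are given as [roll, pitch, yaw] about the fixed x, y, z axes, in that order (R = Rz(yaw) Ry(pitch) Rx(roll)).
In Python, from cell import bot gives the robot as it stands. The module is installed in compiled form; this text tells all that it offers.
- The arm moves only by the tool apply_moves, never from a script. Its argument "increments" is a list of rows, each a list of 7 numbers: the shift along the tool's x, y, z in units of 0.025 m (1.0 is 0.025 m), then the turn, a rotation vector about the tool's x, y, z in units of 60 degrees (1.0 is 60 degrees), then the opening, from 0 (shut) to 1 (fully open). In form: [[dx, dy, dz, ax, ay, az, hand], ...]. A call has 1 to 12 rows; each row shifts and turns the pose as measured when the row begins, along the tool's axes as they then stand; what a row does not reach is not made up. A row lasts 1/12 s, in which the tool goes at most 41.7 mm and 7.16 degrees, less where a joint would pass 70% of its speed; a pose out of reach is approached as far as the arm can. A call with a number of a shift or a turn outside -1 to 1 is refused whole. A call with a gripper value outside its range is refused whole. The fingers move at their own pace and stop on an object; "grip_force" is the grip in N (left out, the last holds). Time passes only in rows, so rows that do not move let the fingers close. It gives the time, the measured TCP pose, the force and the opening at its end, in the units of the state.
- bot.state(): the state, without advancing time (a new reading comes with each control period).
- bot.grab_frame(name): name is "scene" or "top" or "wrist"; returns a dict with "pixels" (480x640x3 uint8, red, green, blue), "fx", "fy", "cx", "cy" (pixels), "T" (4x4, takes a point from camera to world coordinates). Camera axes: x right, y up, looking along -z (the intrinsics and any distortion apply to the point x, -y, -z); pixel columns grow to the right and rows downward; lengths in m; the calibration is good to about 2 mm. A picture is of the moment at which its call begins. There is no depth.
- bot.close_job(): hands the job in, once; it reports no verdict.
The state is a dict: "t": time; "joint_pos": joint angles; "joint_vel": joint speeds; "tau": joint torques, N m; "position": TCP position; "tool_rot": TCP orientation; "ft_force": force on the tool from outside, world axes, zero at the start; "moment": the same for the moment, N m; "grip_width": finger opening in m.
Only numpy, scipy, OpenCV 4.12 (cv2) and the standard library are available. Lean on these libraries where they do the work, as an engineer would, in place of code of your own. Each camera call takes 0.05 s, during which the arm holds its last target.

## Working session

There is one attempt and no reset: what is moved stays moved. The work goes in short steps, Python scripts to look and compute and a tool call to move; the robot and the scene stay as the last step left them, time stands still between calls to the robot, and variables do not carry over. Pictures are saved under pics/ and viewed, and the job is handed in when it is done.

Besides the shell and the picture viewer there is one more tool, called after "Request:" in YAML: its name, and indented under it one key for each argument. apply_moves: Moves the arm, as the interface text tells. Shifts and turns lie within -1 to 1; 1 stands for 0.025 m of shift or 60 degrees of turn. Its arguments: {"type":"object","properties":{"increments":{"type":"array","items":{"type":"array","items":{"type":"number"}}},"grip_force":{"type":"number"}},"required":["increments"]}

```bash
mkdir -p pics && cat > h.py <<'E'
from cell import bot
import cv2, numpy as np
def snap(n,f):
    d=bot.grab_frame(n); cv2.imwrite('pics/'+f,d['pixels'][:,:,::-1]); 
    np.savez('pics/'+f[:-4]+'.npz',**{k:v for k,v in d.items()}); return d
def crop(f,x0,y0,x1,y1,s,o):
    im=cv2.imread('pics/'+f)[y0:y1,x0:x1]; cv2.imwrite('pics/'+o,cv2.resize(im,None,fx=s,fy=s,interpolation=cv2.INTER_CUBIC))
def ray(f,u,v):
    d=np.load('pics/'+f+'.npz',allow_pickle=True)
    c=np.array([(u-d['cx'])/d['fx'],-(v-d['cy'])/d['fy'],-1]); T=d['T']
    return T[:3,3],T[:3,:3]@c
def atz(f,u,v,z):
    o,r=ray(f,u,v); return o+r*(z-o[2])/r[2]
def proj(f,p):
    d=np.load('pics/'+f+'.npz',allow_pickle=True); T=d['T']
    c=T[:3,:3].T@(np.array(p)-T[:3,3]); return d['cx']+d['fx']*c[0]/-c[2], d['cy']-d['fy']*c[1]/-c[2]
E
python3 - <<'E'
from h import *
for n in ['scene','top','wrist']:
    d=snap(n,n+'0.png'); print(n,{k:v for k,v in d.items() if k not in('pixels',)})
print(bot.state())
E
```

```text
scene {'fx': 605.161512193262, 'fy': 605.161512193262, 'cx': 315.187822038085, 'cy': 235.59422035542573, 'T': array([[ 0.99986545,  0.0122224 , -0.01094009,  0.54443813],
       [-0.01630025,  0.66563796, -0.74609679, -1.41947179],
       [-0.00183696,  0.74617473,  0.66574763,  1.3818247 ],
       [ 0.        ,  0.        ,  0.        ,  1.        ]])}
top {'fx': 444.93727217941637, 'fy': 444.93727217941637, 'cx': 313.92507358830613, 'cy': 240.66383506347958, 'T': array([[-0.01823069,  0.99168177, -0.12741631,  0.39950959],
       [-0.99982435, -0.01752749,  0.00663804,  0.08103664],
       [ 0.00434953,  0.12751494,  0.99182711,  1.34983368],
       [ 0.        ,  0.        ,  0.        ,  1.        ]])}
wrist {'fx': 384.6399992435466, 'fy': 384.6399992435466, 'cx': 319.29954399621914, 'cy': 237.13604218089543, 'T': array([[ 0.30635575,  0.90998154,  0.27942754,  0.27673312],
       [-0.9519145 ,  0.29354422,  0.08769594, -0.59280758],
       [-0.00222266, -0.29285728,  0.95615358,  0.38337442],
       [ 0.        ,  0.        ,  0.        ,  1.        ]])}
{'t': 0.15, 'joint_pos': array([ 1.2335097 ,  0.61569321, -0.01262125,  1.42450048,  0.00809537,
        1.10342874, -0.04039712]), 'joint_vel': array([ 0.00025472, -0.00338682,  0.00123259, -0.00500367, -0.00113385,
       -0.00080356,  0.00041124]), 'tau': array([ 1.08445172e-03, -4.59345996e+01,  2.09906828e-01, -1.65943569e+01,
       -6.10184809e-02,  1.81118399e-02,  1.45511503e-04]), 'position': array([ 0.19861502, -0.61830082,  0.22875982]), 'tool_rot': array([-3.13961273e+00,  1.09710246e-05,  3.10855050e-01]), 'ft_force': array([ 0.73868661, -0.34916784,  0.11044724]), 'moment': array([ 0.04287696, -0.02024492, -0.02509885]), 'grip_width': 0.09299749457241815}
```

View pics/scene0.png

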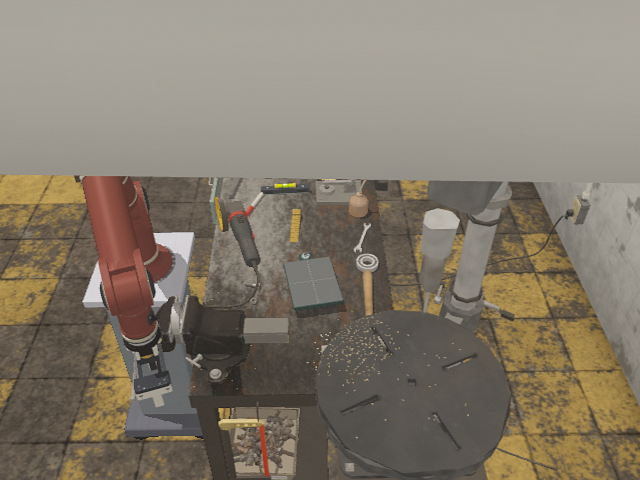

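View pics/top0.png

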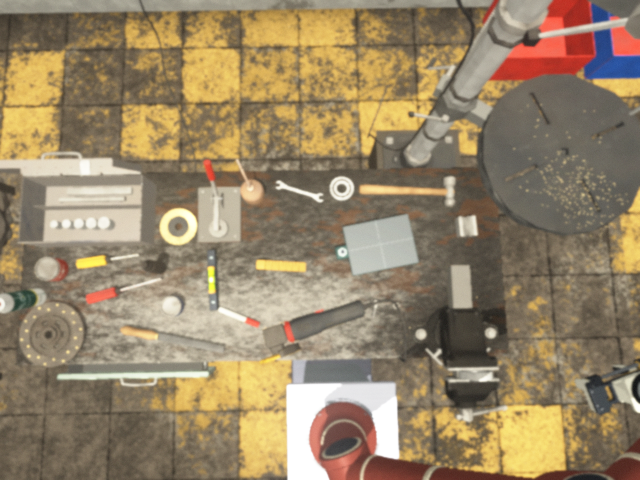

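View pics/wrist0.png

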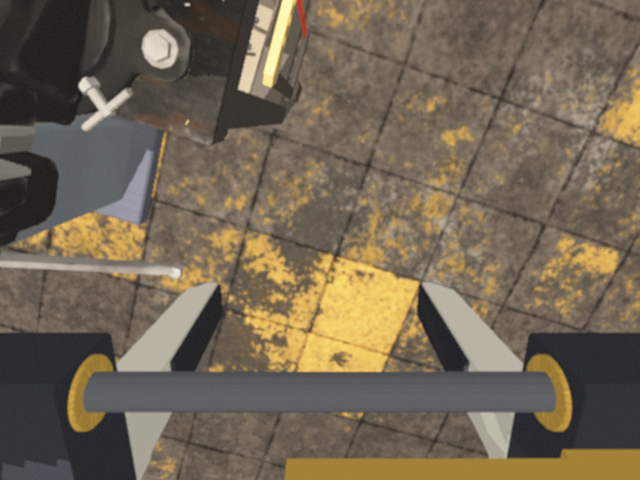

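```bash
python3 - <<'E'
from h import *
crop('top0.png',195,200,435,320,3.3,'c1.png')
crop('scene0.png',210,170,410,320,4,'c2.png')
for n,u,v in [('wl',257,265),('wr',306,267),('lev',212,280),('plate',380,244),('screw',342,253),('lev_a',210,251),('lev_b',214,308),('can',252,190),('vb',467,226)]: print(n,atz('top0',u,v,0.02))
E
```

```text
wl [0.49998715 0.24369688 0.02      ]
wr [0.49137515 0.0972801  0.02      ]
lev [0.45767706 0.37763603 0.02      ]
plate [ 0.5566995  -0.12670027  0.02      ]
screw [ 0.53150692 -0.01149503  0.02      ]
lev_a [0.54458745 0.38458182 0.02      ]
lev_b [0.37511106 0.37083432 0.02      ]
can [0.72978627 0.25852517 0.02      ]
vb [ 0.6069518  -0.39256043  0.02      ]
```

View pics/c1.png

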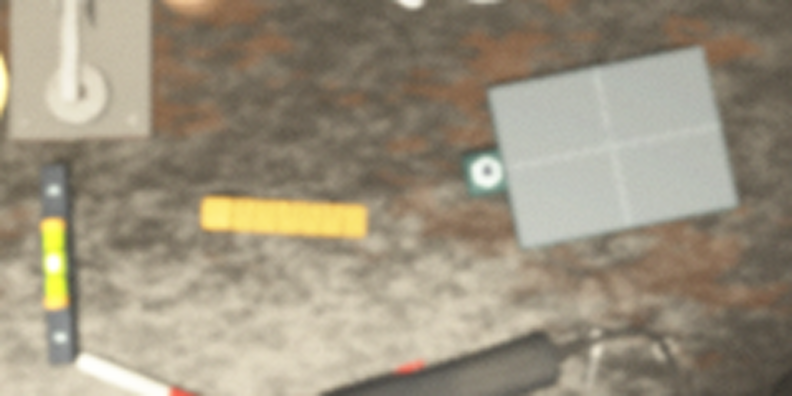

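View pics/c2.png

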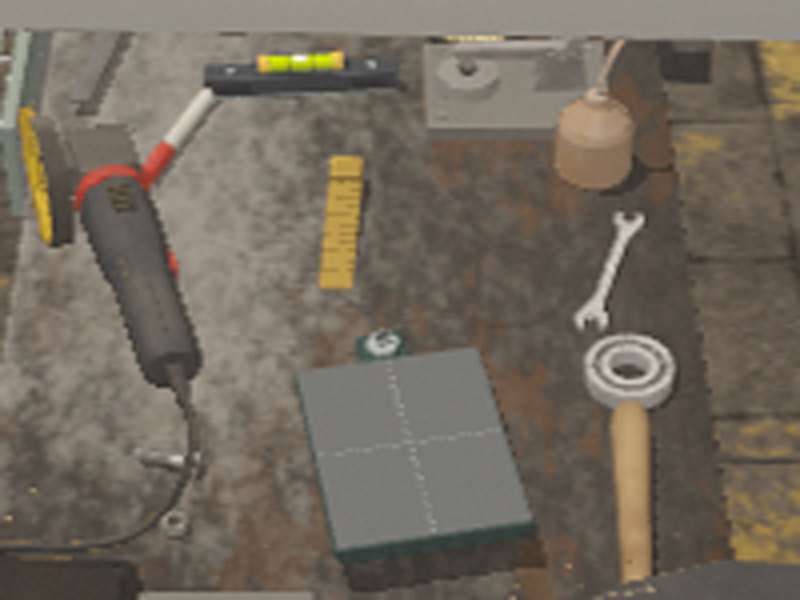

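```bash
cat >> h.py <<'E'
from scipy.spatial.transform import Rotation as Ro
def goto(p,yaw=None,pitch_tilt=None,R=None):
    """print tool-frame shift (units) and rotvec (units) from current pose to target"""
    s=bot.state(); Rc=Ro.from_euler('xyz',s['tool_rot'])
    Rt=R if R is not None else (Ro.from_euler('xyz',[np.pi,0,yaw]) if yaw is not None else Rc)
    d=Rc.inv().apply(np.array(p)-s['position'])/0.025
    dt=Rt.inv().apply(np.array(p)-s['position'])/0.025
    rv=(Rc.inv()*Rt).as_rotvec()/(np.pi/3)
    print('t',round(s['t'],2),'pos',s['position'].round(4),'rpy',s['tool_rot'].round(4),'F',s['ft_force'].round(2),'w',round(float(s['grip_width']),4))
    print('shift',d.round(3),'shift in final axes',dt.round(3),'rot',rv.round(4),'rows',np.abs(d).max().round(1),(np.linalg.norm(rv)*60/7.16).round(1))
E
python3 - <<'E'
from h import *
c=np.array([(488,88),(702,46),(738,206),(523,248)])/3.3+[195,200]
zs=[.0385,.0455,.0455,.0385]
P=np.array([atz('top0',*p,z) for p,z in zip(c,zs)]); print(P.round(4),P.mean(0))
d=(P[0]+P[3]-P[1]-P[2])/2; print('len',np.linalg.norm(d),'az',np.arctan2(d[1],d[0]))
goto([0.55,-0.12,0.35],1.78)
E
```

```text
[[ 0.6086 -0.0149  0.0385]
 [ 0.6424 -0.2088  0.0455]
 [ 0.4971 -0.2343  0.0455]
 [ 0.4636 -0.0423  0.0385]] [ 0.55293192 -0.12508154  0.042     ]
len 0.19601239461612927 az 1.7438074424884784
t 0.15 pos [ 0.1986 -0.6183  0.2288] rpy [-3.1396  0.      0.3109] F [ 0.74 -0.35  0.11] w 0.093
shift [ 19.478 -14.687  -4.821] shift in final axes [16.578 17.888 -4.85 ] rot [-1.5000e-03 -1.4000e-03 -1.4029e+00] rows 19.5 11.8
```

Request:
apply_moves:
  increments:
    - [0, 0, -1, 0, 0, -0.117, 1]
    - [0, 0, -1, 0, 0, -0.117, 1]
    - [0, 0, -1, 0, 0, -0.117, 1]
    - [0, 0, -1, 0, 0, -0.117, 1]
    - [0, 0, -1, 0, 0, -0.117, 1]
    - [0, 0, 0, 0, 0, -0.117, 1]
    - [0, 0, 0, 0, 0, -0.117, 1]
    - [0, 0, 0, 0, 0, -0.117, 1]
    - [0, 0, 0, 0, 0, -0.117, 1]
    - [0, 0, 0, 0, 0, -0.117, 1]
    - [0, 0, 0, 0, 0, -0.117, 1]
    - [0, 0, 0, 0, 0, -0.117, 1]

```text
t: 1.15
position: [0.1977, -0.6158, 0.354]
tool_rot: [-3.138, -0.015, 1.813]
ft_force: [1.0, -0.3, 0.0]
grip_width: 0.0929
```

```bash
python3 - <<'E'
from h import *
goto([0.55,-0.12,0.35],1.75)
E
```

```text
t 1.15 pos [ 0.1977 -0.6158  0.354 ] rpy [-3.1384 -0.0153  1.8133] F [ 0.98 -0.31  0.01] w 0.0929
shift [15.864 18.444  0.343] shift in final axes [17.004 17.402  0.159] rot [-0.0035 -0.0145  0.0605] rows 18.4 0.5
```

Request:
apply_moves:
  increments:
    - [0.86, 1, 0, 0, 0, 0, 1]
    - [0.86, 1, 0, 0, 0, 0, 1]
    - [0.86, 1, 0, 0, 0, 0, 1]
    - [0.86, 1, 0, 0, 0, 0, 1]
    - [0.86, 1, 0, 0, 0, 0, 1]
    - [0.86, 1, 0, 0, 0, 0, 1]
    - [0.86, 1, 0, 0, 0, 0, 1]
    - [0.86, 1, 0, 0, 0, 0, 1]
    - [0.86, 1, 0, 0, 0, 0, 1]
    - [0.86, 1, 0, 0, 0, 0, 1]
    - [0.86, 1, 0, 0, 0, 0, 1]
    - [0.86, 1, 0, 0, 0, 0, 1]

```text
t: 2.15
position: [0.426, -0.2879, 0.3485]
tool_rot: [-3.127, -0.022, 1.794]
ft_force: [0.3, -1.3, -0.4]
grip_width: 0.0929
```

```bash
python3 - <<'E'
from h import *
goto([0.55,-0.12,0.35],1.75)
E
```

```text
t 2.15 pos [ 0.426  -0.2879  0.3485] rpy [-3.1274 -0.0225  1.794 ] F [ 0.3  -1.29 -0.4 ] w 0.0929
shift [ 5.452  6.324 -0.026] shift in final axes [ 5.725  6.078 -0.059] rot [-0.014  -0.0212  0.0422] rows 6.3 0.4
```

Request:
apply_moves:
  increments:
    - [0.8, 0.9, 0, 0, 0, 0, 1]
    - [0.8, 0.9, 0, 0, 0, 0, 1]
    - [0.8, 0.9, 0, 0, 0, 0, 1]
    - [0.8, 0.9, 0, 0, 0, 0, 1]
    - [0.8, 0.9, 0, 0, 0, 0, 1]
    - [0.8, 0.9, 0, 0, 0, 0, 1]
    - [0.8, 0.9, 0, -0.014, -0.02, 0.04, 1]
    - [0, 0, 0, 0, 0, 0, 1]

```text
t: 2.82
position: [0.5543, -0.0987, 0.3473]
tool_rot: [-3.141, -0.007, 1.761]
ft_force: [0.5, 1.5, 0.7]
grip_width: 0.0927
```

```bash
python3 - <<'E'
from h import *
goto([0.55,-0.12,0.35],1.75)
snap('wrist','w1.png'); snap('top','t1.png')
E
```

```text
t 2.82 pos [ 0.5543 -0.0987  0.3473] rpy [-3.1407 -0.0068  1.761 ] F [0.49 1.48 0.75] w 0.0927
shift [-0.803 -0.331 -0.112] shift in final axes [-0.807 -0.322 -0.107] rot [-0.0009 -0.0065  0.0105] rows 0.8 0.1
```

View pics/w1.png

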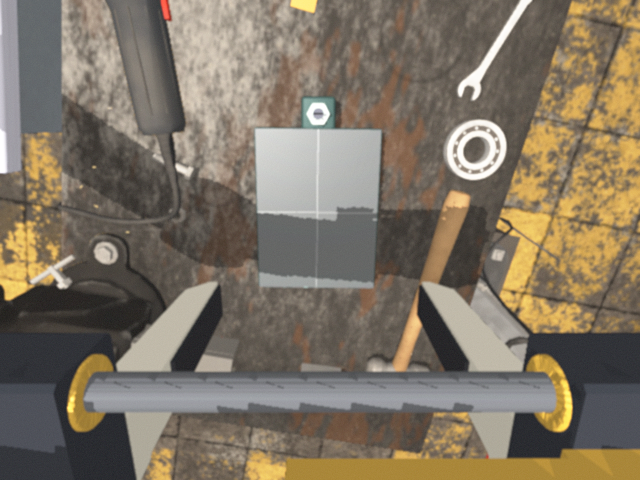

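```bash
python3 - <<'E'
from h import *
zs=[.0385,.0385,.0455,.0455]
P=np.array([atz('w1',*p,z) for p,z in zip([(255,128),(382,128),(374,287),(260,287)],zs)]); print(P.round(4),P.mean(0))
d=(P[0]+P[1]-P[2]-P[3])/2; print('len',np.linalg.norm(d),'w',np.linalg.norm(P[0]-P[1]),'az',np.arctan2(d[1],d[0]))
print('cross',atz('w1',317,212,.042),'nut',atz('w1',318,113,.052))
a=np.array(atz('w1',317.5,280,.045)); b=atz('w1',318.5,135,.039);d=b-a;print(np.arctan2(d[1],d[0]))
goto([0.46,0.378,0.25],0.081+np.pi)
E
```

```text
[[ 0.4667 -0.0392  0.0385]
 [ 0.6115 -0.0113  0.0385]
 [ 0.6467 -0.2053  0.0455]
 [ 0.5023 -0.2333  0.0455]] [ 0.55679655 -0.12226893  0.042     ]
len 0.19741180041593243 w 0.14744327611035352 az 1.7511858986936244
cross [ 0.55603042 -0.12281063  0.042     ] nut [ 0.53553663 -0.00933485  0.052     ]
1.7538500189433992
t 2.92 pos [ 0.5524 -0.1058  0.3468] rpy [-3.1363e+00 -1.9000e-03  1.7541e+00] F [ 0.18 -1.27  0.19] w 0.0931
shift [19.692 -0.084  3.912] shift in final axes [ 2.116 19.586  3.873] rot [-0.0027 -0.0052 -1.4023] rows 19.7 11.8
```

Request:
apply_moves:
  increments:
    - [1, 0, 0, 0, 0, 0, 1]
    - [1, 0, 0, 0, 0, 0, 1]
    - [1, 0, 0, 0, 0, 0, 1]
    - [1, 0, 0, 0, 0, 0, 1]
    - [1, 0, 0, 0, 0, 0, 1]
    - [1, 0, 0, 0, 0, 0, 1]
    - [1, 0, 0, 0, 0, 0, 1]
    - [1, 0, 0, 0, 0, 0, 1]
    - [0.5, 0, 0, 0, 0, 0, 1]
    - [0, 0, 0, 0, 0, 0, 1]
    - [0, 0, 0, 0, 0, 0, 1]

```text
t: 3.83
position: [0.5123, 0.0864, 0.3425]
tool_rot: [-3.125, 0.012, 1.717]
ft_force: [-0.0, -0.7, -0.0]
grip_width: 0.0929
```

```bash
python3 - <<'E'
from h import *
snap('wrist','w2.png')
goto([0.46,0.378,0.25],0.081+np.pi)
E
```

```text
t 3.88 pos [0.5124 0.086  0.3425] rpy [-3.1247  0.0122  1.7158] F [-0.49  0.13 -0.47] w 0.0933
shift [11.903 -0.326  3.56 ] shift in final axes [ 1.143 11.81   3.699] rot [-0.0217 -0.0028 -1.439 ] rows 11.9 12.1
```

View pics/w2.png

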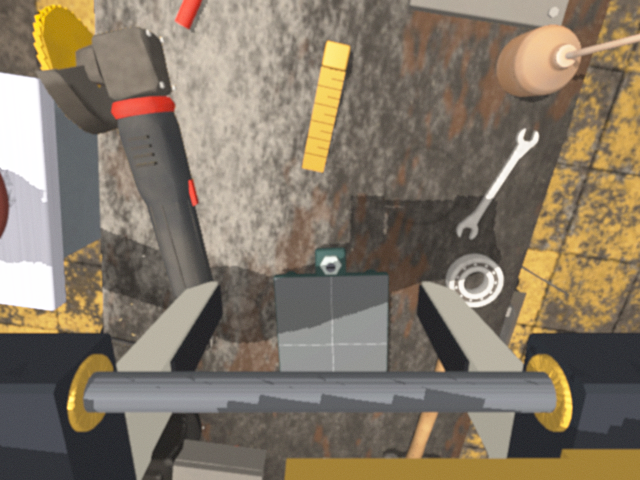

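Request:
apply_moves:
  increments:
    - [1, 0, 0, 0, 0, 0, 1]
    - [1, 0, 0, 0, 0, 0, 1]
    - [1, 0, 0, 0, 0, 0, 1]
    - [1, 0, 0, 0, 0, 0, 1]
    - [1, 0, 0, 0, 0, 0, 1]
    - [1, 0, 0, 0, 0, 0, 1]
    - [1, 0, 0, 0, 0, 0, 1]
    - [1, 0, 0, 0, 0, 0, 1]
    - [1, 0, 0, 0, 0, 0, 1]
    - [1, 0, 0, 0, 0, 0, 1]
    - [1, 0, 0, 0, 0, 0, 1]
    - [0.4, 0, 0, 0, 0, 0, 1]

```text
t: 4.88
position: [0.4951, 0.3436, 0.3317]
tool_rot: [-3.124, 0.035, 1.652]
ft_force: [-0.8, 0.6, -0.7]
grip_width: 0.0936
```

Request:
apply_moves:
  increments:
    - [0, 0, 0.2, 0, 0, -0.119, 1]
    - [0, 0, 0.2, 0, 0, -0.119, 1]
    - [0, 0, 0.2, 0, 0, -0.119, 1]
    - [0, 0, 0.2, 0, 0, -0.119, 1]
    - [0, 0, 0.2, 0, 0, -0.119, 1]
    - [0, 0, 0.2, 0, 0, -0.119, 1]
    - [0, 0, 0.2, 0, 0, -0.119, 1]
    - [0, 0, 0.2, 0, 0, -0.119, 1]
    - [0, 0, 0.2, 0, 0, -0.119, 1]
    - [0, 0, 0.2, 0, 0, -0.119, 1]
    - [0, 0, 0.2, 0, 0, -0.119, 1]
    - [0, 0, 0.2, 0, 0, -0.119, 1]

```text
t: 5.88
position: [0.5135, 0.3132, 0.2664]
tool_rot: [-3.084, -0.008, -3.131]
ft_force: [-0.5, -0.1, -0.1]
grip_width: 0.0928
```

Request:
apply_moves:
  increments:
    - [0, 0, 0, 0, 0, 0, 1]
    - [0, 0, 0, 0, 0, 0, 1]
    - [0, 0, 0, 0, 0, 0, 1]

```text
t: 6.13
position: [0.5174, 0.3054, 0.264]
tool_rot: [-3.077, -0.01, 3.139]
ft_force: [-0.4, 0.5, 0.5]
grip_width: 0.093
```

```bash
python3 - <<'E'
from h import *
for p,z in [((303,168),.001),((324,171),.001),((326,41),.026),((350,44),.026),((313.5,169.5),.0015),((338,42.5),.026)]: print(atz('w2',*p,z).round(4))
snap('wrist','w3.png')
goto([0.46,0.378,0.25],0.081+np.pi)
E
```

```text
[0.4834 0.1012 0.001 ]
[0.5105 0.1014 0.001 ]
[0.491  0.2464 0.026 ]
[0.5177 0.2472 0.026 ]
[0.4969 0.1014 0.0015]
[0.5043 0.2468 0.026 ]
t 6.18 pos [0.5176 0.3054 0.2642] rpy [-3.0771 -0.0092  3.1389] F [-0.21 -0.04 -0.63] w 0.093
shift [2.306 2.93  0.399] shift in final axes [2.061 3.082 0.566] rot [-0.0612 -0.0114 -0.0796] rows 2.9 0.8
```

View pics/w3.png

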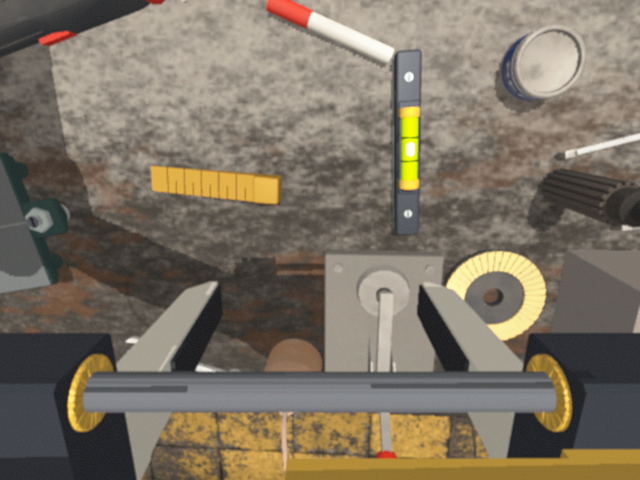

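```bash
python3 - <<'E'
from h import *
a=atz('w3',409,77,.024);b=atz('w3',407.5,213.5,.024);d=a-b
print(a,b,'yaw',np.arctan2(d[1],d[0])%(2*np.pi),(a+b)/2)
A=[atz('w3',*p,.024) for p in [(397,51),(421,50),(396,234),(417,234)]]; print(np.array(A).round(4),np.mean(A,0)); d=(A[0]+A[1]-A[2]-A[3]);print(np.arctan2(d[1],d[0])%(2*np.pi))
print('glass',atz('w3',409,148,.039), atz('w3',546,62,.037))
crop('w3.png',350,30,470,250,2.7,'c3.png')
E
```

```text
[0.39521483 0.37560763 0.024     ] [0.52691639 0.38245248 0.024     ] yaw 3.1935184400783894 [0.46106561 0.37903006 0.024     ]
[[0.3727 0.3632 0.024 ]
 [0.3721 0.3851 0.024 ]
 [0.5492 0.3718 0.024 ]
 [0.5489 0.3937 0.024 ]] [0.46072872 0.37845404 0.024     ]
3.1904866184887024
glass [0.45966405 0.37735847 0.039     ] [0.38528924 0.49260712 0.037     ]
```

View pics/c3.png

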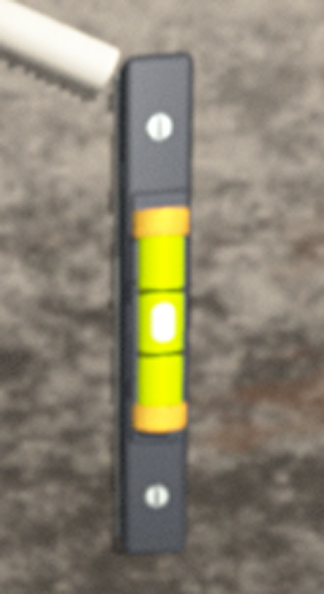

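```bash
python3 - <<'E'
from h import *
goto([0.461,0.3785,0.12],3.192)
E
```

```text
t 6.18 pos [0.5176 0.3054 0.2642] rpy [-3.0771 -0.0092  3.1389] F [-0.21 -0.04 -0.63] w 0.093
shift [2.218 3.285 5.587] shift in final axes [2.113 3.035 5.766] rot [-0.0613 -0.0104 -0.0504] rows 5.6 0.7
```

Request:
apply_moves:
  increments:
    - [0, 0, 0, -0.06, -0.01, -0.05, 0.6]
    - [0.42, 0.6, 0.95, 0, 0, 0, 0.6]
    - [0.42, 0.6, 0.95, 0, 0, 0, 0.6]
    - [0.42, 0.6, 0.95, 0, 0, 0, 0.6]
    - [0.42, 0.6, 0.95, 0, 0, 0, 0.6]
    - [0.42, 0.6, 0.95, 0, 0, 0, 0.6]
    - [0, 0, 0.5, 0, 0, 0, 0.6]
    - [0, 0, 0, 0, 0, 0, 0.6]
    - [0, 0, 0, 0, 0, 0, 0.6]

```text
t: 6.93
position: [0.47, 0.3783, 0.1339]
tool_rot: [3.138, 0.016, -3.117]
ft_force: [0.6, 1.4, -0.1]
grip_width: 0.0557
```

```bash
python3 - <<'E'
from h import *
snap('wrist','w4.png')
goto([0.461,0.3785,0.014],3.192)
E
```

```text
t 6.98 pos [0.4706 0.3777 0.134 ] rpy [ 3.1381  0.0163 -3.1182] F [ 0.14 -0.26 -0.06] w 0.0557
shift [0.463 0.026 4.792] shift in final axes [0.383 0.053 4.799] rot [ 0.0031  0.0156 -0.0257] rows 4.8 0.3
```

View pics/w4.png

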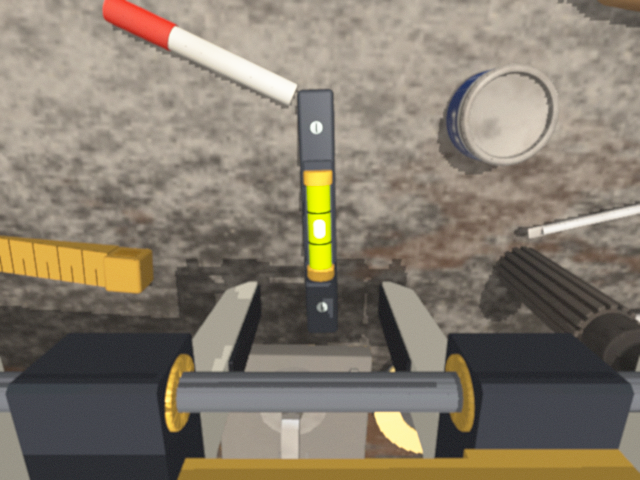

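```bash
python3 - <<'E'
from h import *
a=atz('w4',316.5,127.5,.024);b=atz('w4',322.5,307,.024);d=a-b
print(a,b,'yaw',np.arctan2(d[1],d[0])%(2*np.pi),(a+b)/2)
print(atz('w4',319,228,.039))
E
```

```text
[0.39515177 0.37569152 0.024     ] [0.52698186 0.38330157 0.024     ] yaw 3.199254895166391 [0.46106681 0.37949654 0.024     ]
[0.45968047 0.37890417 0.039     ]
```

Request:
apply_moves:
  increments:
    - [0.4, 0.06, 0, 0.003, 0.016, -0.03, 0.6]
    - [0, 0, 0.9, 0, 0, 0, 0.6]
    - [0, 0, 0.9, 0, 0, 0, 0.6]
    - [0, 0, 0.9, 0, 0, 0, 0.6]
    - [0, 0, 0.9, 0, 0, 0, 0.6]
    - [0, 0, 0.5, 0, 0, 0, 0.6]
    - [0, 0, 0, 0, 0, 0, 0.6]
    - [0, 0, 0, 0, 0, 0, 0.6]

```text
t: 7.65
position: [0.4705, 0.38, 0.0399]
tool_rot: [3.131, 0.015, -3.094]
ft_force: [0.2, 1.4, 0.6]
grip_width: 0.0558
```

```bash
python3 - <<'E'
from h import *
goto([0.461,0.379,0.014],3.197)
E
```

```text
t 7.65 pos [0.4705 0.38   0.0399] rpy [ 3.1306  0.0146 -3.0941] F [0.25 1.35 0.61] w 0.0558
shift [ 0.397 -0.032  1.03 ] shift in final axes [ 0.382 -0.018  1.036] rot [ 0.0104  0.014  -0.0075] rows 1.0 0.2
```

Request:
apply_moves:
  increments:
    - [0.3, 0, 0.2, 0.01, 0.014, 0, 0.6]
    - [0.2, 0, 0.3, 0, 0, 0, 0.6]
    - [0.1, 0, 0.3, 0, 0, 0, 0.6]
    - [0, 0, 0.1, 0, 0, 0, 0.6]
    - [0, 0, 0, 0, 0, 0, 0.6]

```text
t: 8.07
position: [0.456, 0.3816, 0.0203]
tool_rot: [3.136, 0.004, -3.095]
ft_force: [0.7, -0.2, -0.7]
grip_width: 0.0558
```

```bash
python3 - <<'E'
from h import *
goto([0.461,0.379,0.014],3.197)
E
```

```text
t 8.07 pos [0.456  0.3816 0.0203] rpy [ 3.1364  0.0041 -3.0948] F [ 0.67 -0.21 -0.69] w 0.0558
shift [-0.193 -0.114  0.251] shift in final axes [-0.193 -0.115  0.251] rot [ 0.005   0.0039 -0.0082] rows 0.3 0.1
```

Request:
apply_moves:
  increments:
    - [-0.12, -0.06, 0.12, 0.004, 0.004, -0.008, 0.6]
    - [-0.06, -0.04, 0.1, 0, 0, 0, 0.6]
    - [0, 0, 0.03, 0, 0, 0, 0.6]
    - [0, 0, 0, 0, 0, 0, 0.6]

```text
t: 8.4
position: [0.4615, 0.3796, 0.0138]
tool_rot: [3.141, 0.0, -3.085]
ft_force: [0.4, -0.3, -0.6]
grip_width: 0.056
```

```bash
python3 - <<'E'
from h import *
goto([0.461,0.379,0.014],3.197)
E
```

```text
t 8.4 pos [0.4615 0.3796 0.0138] rpy [ 3.1406e+00  4.0000e-04 -3.0852e+00] F [ 0.44 -0.28 -0.56] w 0.056
shift [ 0.019 -0.022 -0.008] shift in final axes [ 0.019 -0.022 -0.008] rot [0.001  0.0004 0.001 ] rows 0.0 0.0
```

Well placed. Grip and lift.

Request:
apply_moves:
  increments:
    - [0, 0, 0, 0, 0, 0, 0]
    - [0, 0, 0, 0, 0, 0, 0]
    - [0, 0, 0, 0, 0, 0, 0]
    - [0, 0, 0, 0, 0, 0, 0]
    - [0, 0, 0, 0, 0, 0, 0]
    - [0, 0, 0, 0, 0, 0, 0]
  grip_force: 30

```text
t: 8.9
position: [0.462, 0.3791, 0.014]
tool_rot: [3.141, 0.001, -3.086]
ft_force: [0.3, -0.6, -0.2]
grip_width: 0.0239
```

Request:
apply_moves:
  increments:
    - [0, 0, -0.3, 0, 0, 0, 0]
    - [0, 0, -0.8, 0, 0, 0, 0]
    - [0, 0, -1, 0, 0, 0, 0]
    - [0, 0, -1, 0, 0, 0, 0]
    - [0, 0, -1, 0, 0, 0, 0]
    - [0, 0, -1, 0, 0, 0, 0]
    - [0, 0, -1, 0, 0, 0, 0]
    - [0, 0, 0, 0, 0, 0, 0]
    - [0, 0, 0, 0, 0, 0, 0]

```text
t: 9.65
position: [0.4583, 0.3743, 0.1674]
tool_rot: [-3.132, -0.012, -3.084]
ft_force: [-0.2, -1.2, -5.0]
grip_width: 0.0237
```

```bash
python3 - <<'E'
from h import *
snap('wrist','w5.png')
goto([0.556,-0.1225,0.16],1.753)
E
```

```text
t 9.7 pos [0.4583 0.3748 0.1675] rpy [-3.1324 -0.0118 -3.0837] F [-0.24  0.34 -3.54] w 0.0239
shift [ -2.756 -20.081   0.453] shift in final axes [-20.271   0.24    0.301] rot [-0.0154 -0.0029  1.3813] rows 20.1 11.6
```

View pics/w5.png

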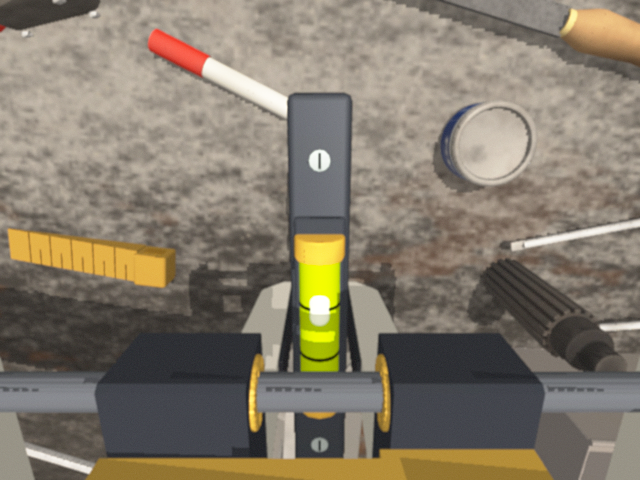

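Request:
apply_moves:
  increments:
    - [0, 0, 0, 0, 0, 0.115, 0]
    - [0, 0, 0, 0, 0, 0.115, 0]
    - [0, 0, 0, 0, 0, 0.115, 0]
    - [0, 0, 0, 0, 0, 0.115, 0]
    - [0, 0, 0, 0, 0, 0.115, 0]
    - [0, 0, 0, 0, 0, 0.115, 0]
    - [0, 0, 0, 0, 0, 0.115, 0]
    - [0, 0, 0, 0, 0, 0.115, 0]
    - [0, 0, 0, 0, 0, 0.115, 0]
    - [0, 0, 0, 0, 0, 0.115, 0]
    - [0, 0, 0, 0, 0, 0.115, 0]
    - [0, 0, 0, 0, 0, 0.115, 0]

```text
t: 10.7
position: [0.4474, 0.3602, 0.1383]
tool_rot: [-3.088, 0.038, 1.703]
ft_force: [0.4, 0.7, -3.6]
grip_width: 0.0236
```

```bash
python3 - <<'E'
from h import *
goto([0.556,-0.1225,0.16],1.753)
E
```

```text
t 10.7 pos [0.4474 0.3602 0.1383] rpy [-3.088   0.038   1.7029] F [ 0.38  0.69 -3.62] w 0.0236
shift [-19.73    1.753  -0.212] shift in final axes [-19.775   0.773  -0.867] rot [-0.0521  0.035  -0.0488] rows 19.7 0.7
```

Request:
apply_moves:
  increments:
    - [-1, 0.1, -0.3, -0.03, 0.02, -0.02, 0]
    - [-1, 0.1, -0.3, -0.02, 0.015, -0.02, 0]
    - [-1, 0.05, -0.3, 0, 0, 0, 0]
    - [-1, 0.05, -0.2, 0, 0, 0, 0]
    - [-1, 0.05, 0, 0, 0, 0, 0]
    - [-1, 0.05, 0, 0, 0, 0, 0]
    - [-1, 0.05, 0, 0, 0, 0, 0]
    - [-1, 0.05, 0, 0, 0, 0, 0]
    - [-1, 0.05, 0, 0, 0, 0, 0]
    - [-1, 0.05, 0, 0, 0, 0, 0]
    - [-1, 0.05, 0, 0, 0, 0, 0]
    - [-1, 0.05, 0, 0, 0, 0, 0]

```text
t: 11.7
position: [0.5004, 0.058, 0.1429]
tool_rot: [-3.095, 0.002, 1.765]
ft_force: [0.3, -0.6, -4.2]
grip_width: 0.0235
```

```bash
python3 - <<'E'
from h import *
goto([0.556,-0.1225,0.16],1.753)
E
```

```text
t 11.7 pos [0.5004 0.058  0.1429] rpy [-3.0949e+00  2.5000e-03  1.7649e+00] F [ 0.27 -0.63 -4.17] w 0.0235
shift [-7.516  0.759 -0.702] shift in final axes [-7.504  0.88  -0.684] rot [-0.0446  0.0026  0.0113] rows 7.5 0.4
```

```bash
cat >> h.py <<'E'
def Rplate(tilt=0.0345,az=1.753):
    x=np.array([np.cos(az)*np.cos(tilt),np.sin(az)*np.cos(tilt),-np.sin(tilt)])
    y=np.array([np.sin(az),-np.cos(az),0]); z=np.cross(x,y); return Ro.from_matrix(np.c_[x,y,z])
E
python3 - <<'E'
from h import *
print(Rplate().as_euler('xyz'))
goto([0.556,-0.1225,0.11],R=Rplate())
E
```

```text
[3.14159265 0.0345     1.753     ]
t 11.7 pos [0.5004 0.058  0.1429] rpy [-3.0949e+00  2.5000e-03  1.7649e+00] F [ 0.27 -0.63 -4.17] w 0.0235
shift [-7.511  0.852  1.296] shift in final axes [-7.454  0.88   1.574] rot [-0.0444 -0.0303  0.0121] rows 7.5 0.5
```

Request:
apply_moves:
  increments:
    - [-1, 0.15, 0, -0.022, -0.015, 0.006, 0]
    - [-1, 0.15, 0, -0.022, -0.015, 0.006, 0]
    - [-1, 0.15, 0, 0, 0, 0, 0]
    - [-1, 0.15, 0, 0, 0, 0, 0]
    - [-1, 0.15, 0, 0, 0, 0, 0]
    - [-1, 0.15, 0.2, 0, 0, 0, 0]
    - [-0.7, 0.1, 0.4, 0, 0, 0, 0]
    - [0, 0, 0.4, 0, 0, 0, 0]
    - [0, 0, 0.2, 0, 0, 0, 0]
    - [0, 0, 0, 0, 0, 0, 0]
    - [0, 0, 0, 0, 0, 0, 0]

```text
t: 12.62
position: [0.5415, -0.1191, 0.094]
tool_rot: [-3.102, 0.029, 1.746]
ft_force: [-0.0, 0.7, -3.1]
grip_width: 0.0237
```

```bash
python3 - <<'E'
from h import *
goto([0.556,-0.1225,0.0558],R=Rplate())
snap('wrist','w6.png');snap('scene','s6.png')
crop('s6.png',230,200,400,330,4,'c6.png')
E
```

```text
t 12.62 pos [ 0.5415 -0.1191  0.094 ] rpy [-3.1022  0.0292  1.7462] F [-0.01  0.73 -3.15] w 0.0237
shift [-0.192  0.609  1.51 ] shift in final axes [-0.188  0.547  1.534] rot [-0.0378 -0.0052 -0.0064] rows 1.5 0.3
```

View pics/w6.png

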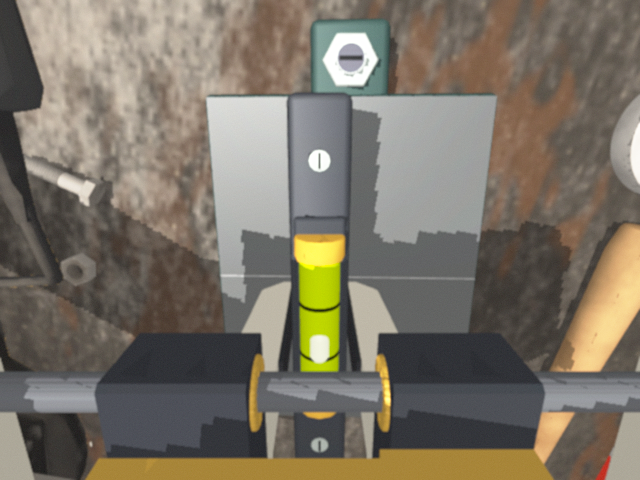

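View pics/c6.png

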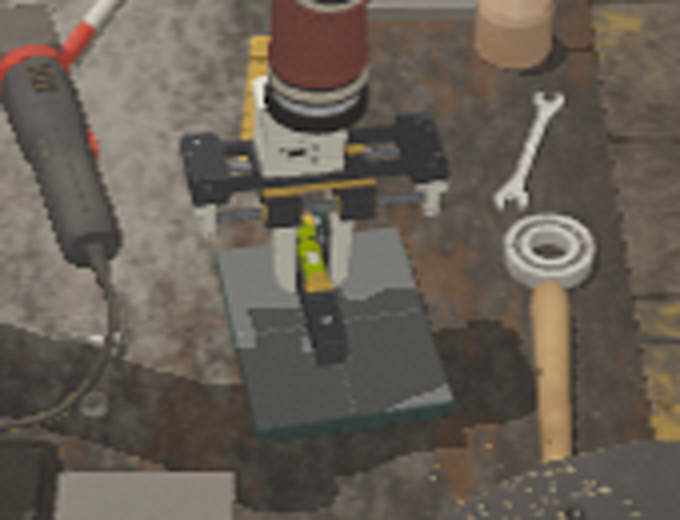

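Request:
apply_moves:
  increments:
    - [-0.1, 0.3, 0.1, -0.02, -0.003, -0.003, 0]
    - [-0.05, 0.2, 0.1, -0.016, -0.002, -0.003, 0]
    - [0, 0.1, 0.1, -0.006, 0, 0, 0]
    - [0, 0, 0.2, 0, 0, 0, 0]
    - [0, 0, 0.2, 0, 0, 0, 0]
    - [0, 0, 0, 0, 0, 0, 0]
    - [0, 0, 0, 0, 0, 0, 0]

```text
t: 13.3
position: [0.5608, -0.1161, 0.0777]
tool_rot: [3.126, 0.035, 1.761]
ft_force: [0.9, 0.6, -3.5]
grip_width: 0.0239
```

```bash
python3 - <<'E'
from h import *
goto([0.556,-0.1225,0.0558],R=Rplate())
E
```

```text
t 13.3 pos [ 0.5608 -0.1161  0.0777] rpy [3.1263 0.0352 1.7606] F [ 0.91  0.6  -3.52] w 0.0239
shift [-0.183 -0.251  0.879] shift in final axes [-0.185 -0.236  0.883] rot [0.0149 0.0006 0.0072] rows 0.9 0.1
```

Request:
apply_moves:
  increments:
    - [-0.1, -0.1, 0.2, 0.009, 0, 0.004, 0]
    - [-0.06, -0.08, 0.15, 0.004, 0, 0.003, 0]
    - [0, 0, 0.15, 0, 0, 0, 0]
    - [0, 0, 0.1, 0, 0, 0, 0]
    - [0, 0, 0, 0, 0, 0, 0]
    - [0, 0, 0, 0, 0, 0, 0]

```text
t: 13.8
position: [0.5566, -0.1226, 0.0608]
tool_rot: [-3.141, 0.035, 1.751]
ft_force: [0.6, 0.1, -3.6]
grip_width: 0.0234
```

```bash
python3 - <<'E'
from h import *
goto([0.556,-0.1225,0.0558],R=Rplate())
E
```

```text
t 13.8 pos [ 0.5566 -0.1226  0.0608] rpy [-3.1412  0.0352  1.7514] F [ 0.6   0.08 -3.61] w 0.0234
shift [ 0.017 -0.024  0.2  ] shift in final axes [ 0.017 -0.024  0.2  ] rot [-0.0005  0.0007 -0.0015] rows 0.2 0.0
```

Creep down in 1–1.5 mm rows.

Request:
apply_moves:
  increments:
    - [0, 0, 0.06, 0, 0, 0, 0]
    - [0, 0, 0.05, 0, 0, 0, 0]
    - [0, 0, 0.04, 0, 0, 0, 0]
    - [0, 0, 0, 0, 0, 0, 0]

```text
t: 14.13
position: [0.557, -0.1227, 0.057]
tool_rot: [3.141, 0.035, 1.752]
ft_force: [-0.5, 0.2, -4.3]
grip_width: 0.0238
```

Request:
apply_moves:
  increments:
    - [0, 0, 0.04, 0, 0, 0, 0]
    - [0, 0, 0.03, 0, 0, 0, 0]
    - [0, 0, 0, 0, 0, 0, 0]

```text
t: 14.38
position: [0.5573, -0.1226, 0.0557]
tool_rot: [3.141, 0.036, 1.752]
ft_force: [-0.1, 0.1, -3.5]
grip_width: 0.0238
```

Request:
apply_moves:
  increments:
    - [0, 0, 0.04, 0, 0, 0, 0]
    - [0, 0, 0.03, 0, 0, 0, 0]
    - [0, 0, 0, 0, 0, 0, 0]

```text
t: 14.63
position: [0.5575, -0.1225, 0.0557]
tool_rot: [3.14, 0.037, 1.752]
ft_force: [0.7, 1.1, -3.7]
grip_width: 0.0238
```

Request:
apply_moves:
  increments:
    - [0, 0, 0.06, 0, 0, 0, 0]
    - [0, 0, 0.06, 0, 0, 0, 0]

```text
t: 14.8
position: [0.5577, -0.1225, 0.0555]
tool_rot: [3.14, 0.039, 1.752]
ft_force: [-4.9, 0.4, 11.5]
grip_width: 0.0236
```

Request:
apply_moves:
  increments:
    - [0, 0, -0.02, 0, 0, 0, 0]
    - [0, 0, 0, 0, 0, 0, 0.45]
    - [0, 0, 0, 0, 0, 0, 0.45]
    - [0, 0, 0, 0, 0, 0, 0.45]
    - [0, 0, 0, 0, 0, 0, 0.45]

```text
t: 15.22
position: [0.5605, -0.1224, 0.0571]
tool_rot: [3.133, 0.04, 1.752]
ft_force: [-0.6, 0.3, -0.3]
grip_width: 0.0412
```

Request:
apply_moves:
  increments:
    - [0, 0, -0.2, 0, 0, 0, 0.45]
    - [0, 0, -0.6, 0, 0, 0, 0.45]
    - [0, 0, -1, 0, 0, 0, 0.45]
    - [0, 0, -1, 0, 0, 0, 0.45]
    - [0, 0, -1, 0, 0, 0, 0.45]
    - [0, 0, -1, 0, 0, 0, 0.45]
    - [0, 0, -1, 0, 0, 0, 0.45]
    - [0, 0, 0, 0, 0, 0, 0.45]
    - [0, 0, 0, 0, 0, 0, 0.45]

```text
t: 15.97
position: [0.5586, -0.1163, 0.2093]
tool_rot: [3.134, 0.038, 1.753]
ft_force: [-0.8, -0.5, 0.2]
grip_width: 0.0421
```

```bash
python3 - <<'E'
from h import *
snap('wrist','w7.png')
goto([0.505,0.2335,0.17],1.617)
E
```

```text
t 16.02 pos [ 0.5591 -0.1161  0.2095] rpy [3.1327 0.0383 1.753 ] F [0.19 0.31 0.76] w 0.0419
shift [14.195  0.398  1.042] shift in final axes [14.069 -1.515  1.581] rot [0.011  0.0359 0.13  ] rows 14.2 1.1
```

View pics/w7.png

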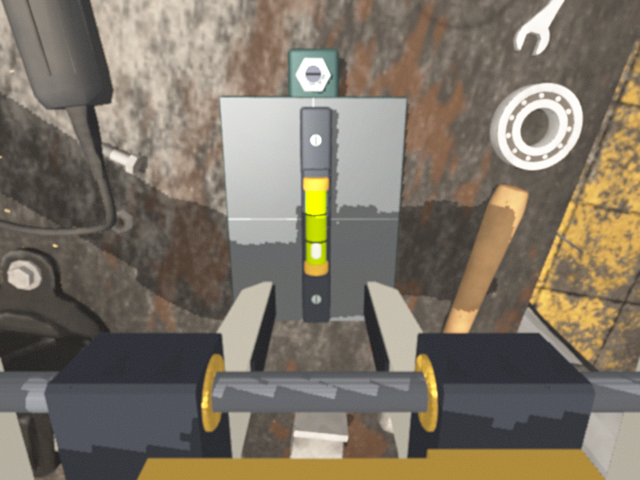

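```bash
python3 - <<'E'
from h import *
zs=[.0385,.0385,]
A=atz('w7',220,97,.0385);B=atz('w7',407,97,.0385);print(A,B,(A+B)/2)
d=B-A;print('az',np.arctan2(d[1],d[0])+np.pi/2)
print('lev',atz('w7',316,140,.064),atz('w7',316.5,299,.068),'nut',atz('w7',313,74,.054),'line',atz('w7',240,218,.042),atz('w7',390,218,.042))
E
```

```text
[ 0.46650014 -0.03887803  0.0385    ] [ 0.61128698 -0.0121054   0.0385    ] [ 0.53889356 -0.02549171  0.0385    ]
az 1.753641709700664
lev [ 0.54622532 -0.05537311  0.064     ] [ 0.57023505 -0.1849728   0.068     ] nut [ 0.53574299 -0.01012451  0.054     ] line [ 0.49386948 -0.13348104  0.042     ] [ 0.62117247 -0.11023705  0.042     ]
```

```bash
python3 - <<'E'
from h import *
goto([0.5037,0.2347,0.16],1.52)
E
```

```text
t 16.02 pos [ 0.5591 -0.1161  0.2095] rpy [3.1327 0.0383 1.753 ] F [0.19 0.31 0.76] w 0.0419
shift [14.267  0.352  1.439] shift in final axes [13.902 -2.925  1.981] rot [0.0128 0.0354 0.2226] rows 14.3 1.9
```

Request:
apply_moves:
  increments:
    - [1, 0.05, 0, 0.007, 0.018, 0, 0.6]
    - [1, 0.05, 0, 0.006, 0.018, 0, 0.6]
    - [1, 0.05, 0, 0, 0, 0, 0.6]
    - [1, 0.05, 0, 0, 0, 0, 0.6]
    - [1, 0.05, 0, 0, 0, 0, 0.6]
    - [1, 0.05, 0, 0, 0, 0, 0.6]
    - [1, 0, 0, 0, 0, 0, 0.6]
    - [1, 0, 0, 0, 0, 0, 0.6]
    - [1, 0, 0, 0, 0, 0, 0.6]
    - [1, 0, 0, 0, 0, 0.07, 0.6]
    - [1, 0, 0, 0, 0, 0.07, 0.6]
    - [1, 0, 0, 0, 0, 0.08, 0.6]

```text
t: 17.02
position: [0.5108, 0.1801, 0.1903]
tool_rot: [-3.107, 0.013, 1.496]
ft_force: [1.1, 0.5, 0.6]
grip_width: 0.0558
```

```bash
python3 - <<'E'
from h import *
goto([0.5037,0.2347,0.16],1.52)
E
```

```text
t 17.02 pos [0.5108 0.1801 0.1903] rpy [-3.1065  0.0126  1.4961] F [1.06 0.53 0.6 ] w 0.0558
shift [ 2.171 -0.404  1.198] shift in final axes [ 2.166 -0.394  1.211] rot [-0.0336  0.0116 -0.023 ] rows 2.2 0.4
```

Request:
apply_moves:
  increments:
    - [0.8, -0.15, 0.4, -0.017, 0.006, -0.012, 0.6]
    - [0.6, -0.1, 0.4, -0.015, 0.005, -0.01, 0.6]
    - [0.5, -0.1, 0.3, 0, 0, 0, 0.6]
    - [0, 0, 0, 0, 0, 0, 0.6]
    - [0, 0, 0, 0, 0, 0, 0.6]

```text
t: 17.43
position: [0.4991, 0.237, 0.1559]
tool_rot: [-3.132, 0.0, 1.529]
ft_force: [0.8, -0.5, -0.2]
grip_width: 0.0557
```

```bash
python3 - <<'E'
from h import *
snap('wrist','w8.png')
goto([0.5037,0.2347,0.016],1.52)
E
```

```text
t 17.48 pos [0.4989 0.2369 0.1559] rpy [-3.1312e+00 -1.0000e-04  1.5291e+00] F [-0.21 -0.04  0.08] w 0.056
shift [-0.082  0.253  5.593] shift in final axes [-0.079  0.195  5.595] rot [-0.0099 -0.0001  0.0087] rows 5.6 0.1
```

View pics/w8.png

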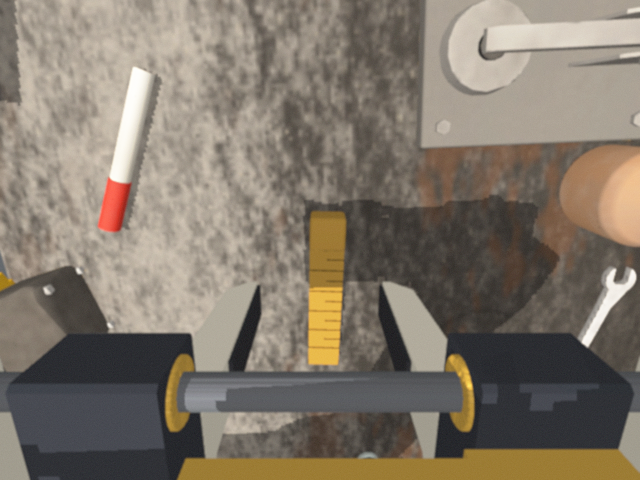

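```bash
python3 - <<'E'
from h import *
h=atz('w8',328.5,212,.026);t=atz('w8',324,363,.0015);print(h,t,np.linalg.norm((h-t)[:2]),np.arctan2((h-t)[1],(h-t)[0]))
L=[atz('w8',309.5,363,.0015),atz('w8',339,363,.0015),atz('w8',310.5,211.5,.026),atz('w8',346.5,211.5,.026)];print(np.array(L).round(4))
E
```

```text
[0.50555418 0.25205684 0.026     ] [0.49657115 0.10191219 0.0015    ] 0.15041313890828512 1.5110384325668202
[[0.483  0.1024 0.0015]
 [0.5106 0.1014 0.0015]
 [0.4919 0.253  0.026 ]
 [0.5192 0.2519 0.026 ]]
```

Request:
apply_moves:
  increments:
    - [0, 0.1, 0.9, -0.006, 0, 0.006, 0.6]
    - [0, 0.06, 0.9, -0.004, 0, 0.005, 0.6]
    - [0, 0.06, 0.9, 0, 0, 0, 0.6]
    - [0, 0, 0.9, 0, 0, 0, 0.6]
    - [0, 0, 0.7, 0, 0, 0, 0.6]
    - [0, 0, 0.4, 0, 0, 0, 0.6]
    - [0, 0, 0, 0, 0, 0, 0.6]
    - [0, 0, 0, 0, 0, 0, 0.6]

```text
t: 18.15
position: [0.5124, 0.2256, 0.0361]
tool_rot: [3.133, 0.004, 1.5]
ft_force: [0.0, -1.0, -0.2]
grip_width: 0.0558
```

```bash
python3 - <<'E'
from h import *
goto([0.5045,0.2355,0.014],1.513)
E
```

```text
t 18.15 pos [0.5124 0.2256 0.0361] rpy [3.1329 0.0038 1.4998] F [ 0.   -0.96 -0.17] w 0.0558
shift [ 0.377 -0.353  0.879] shift in final axes [ 0.378 -0.34   0.884] rot [ 0.0083  0.0037 -0.0126] rows 0.9 0.1
```

Request:
apply_moves:
  increments:
    - [0.2, -0.18, 0.1, 0.005, 0.002, -0.007, 0.6]
    - [0.12, -0.1, 0.2, 0.003, 0.001, -0.005, 0.6]
    - [0.03, -0.03, 0.3, 0, 0, 0, 0.6]
    - [0, 0, 0.2, 0, 0, 0, 0.6]
    - [0, 0, 0, 0, 0, 0, 0.6]

```text
t: 18.57
position: [0.5076, 0.2365, 0.0183]
tool_rot: [3.135, -0.004, 1.512]
ft_force: [-0.7, -0.3, 0.2]
grip_width: 0.0558
```

```bash
python3 - <<'E'
from h import *
goto([0.5045,0.2355,0.014],1.513)
E
```

```text
t 18.57 pos [0.5076 0.2365 0.0183] rpy [ 3.1353 -0.0037  1.512 ] F [-0.7  -0.29  0.16] w 0.0558
shift [-0.047 -0.122  0.173] shift in final axes [-0.047 -0.121  0.173] rot [ 0.006  -0.0036 -0.0009] rows 0.2 0.1
```

Request:
apply_moves:
  increments:
    - [-0.03, -0.07, 0.1, 0.004, -0.002, 0, 0.6]
    - [0, -0.04, 0.08, 0.002, -0.001, 0, 0.6]
    - [0, 0, 0.02, 0, 0, 0, 0.6]
    - [0, 0, 0, 0, 0, 0, 0]
    - [0, 0, 0, 0, 0, 0, 0]
    - [0, 0, 0, 0, 0, 0, 0]
    - [0, 0, 0, 0, 0, 0, 0]
    - [0, 0, 0, 0, 0, 0, 0]
  grip_force: 30

```text
t: 19.23
position: [0.5048, 0.2363, 0.0132]
tool_rot: [3.141, -0.001, 1.513]
ft_force: [1.3, -0.6, -1.9]
grip_width: 0.0277
```

```bash
python3 - <<'E'
from h import *
u=np.array([np.cos(1.753),np.sin(1.753)])
foot=np.array([.536,-.0105]); h=foot+u*(.1335+.03); print(h)
goto([h[0],h[1],0.03],1.753)
E
```

```text
[0.50637426 0.15029355]
t 19.23 pos [0.5048 0.2363 0.0132] rpy [ 3.1415e+00 -6.0000e-04  1.5125e+00] F [ 1.28 -0.57 -1.87] w 0.0277
shift [-3.43   0.265 -0.675] shift in final axes [-3.394 -0.56  -0.673] rot [ 2.000e-04 -5.000e-04 -2.296e-01] rows 3.4 1.9
```

Request:
apply_moves:
  increments:
    - [0, 0, -0.5, 0, 0, 0, 0]
    - [0, 0, -0.5, 0, 0, 0, 0]
    - [-0.2, 0, -0.2, 0, 0, -0.07, 0]
    - [-0.5, 0, 0, 0, 0, -0.06, 0]
    - [-0.6, -0.1, 0, 0, 0, -0.05, 0]
    - [-0.6, -0.1, 0, 0, 0, -0.05, 0]
    - [-0.6, -0.1, 0, 0, 0, 0, 0]
    - [-0.3, -0.1, 0, 0, 0, 0, 0]
    - [0, 0, 0, 0, 0, 0, 0]
    - [0, 0, 0, 0, 0, 0, 0]

```text
t: 20.07
position: [0.4997, 0.163, 0.042]
tool_rot: [-3.137, -0.002, 1.767]
ft_force: [-0.7, 1.1, -2.0]
grip_width: 0.0283
```

```bash
python3 - <<'E'
from h import *
goto([.5064,.1503,0.0145],1.753)
snap('wrist','w9.png')
E
```

```text
t 20.07 pos [0.4997 0.163  0.042 ] rpy [-3.1369e+00 -1.9000e-03  1.7667e+00] F [-0.7   1.08 -2.02] w 0.0283
shift [-0.551  0.17   1.098] shift in final axes [-0.547  0.172  1.099] rot [-0.0045 -0.0018  0.0131] rows 1.1 0.1
```

View pics/w9.png

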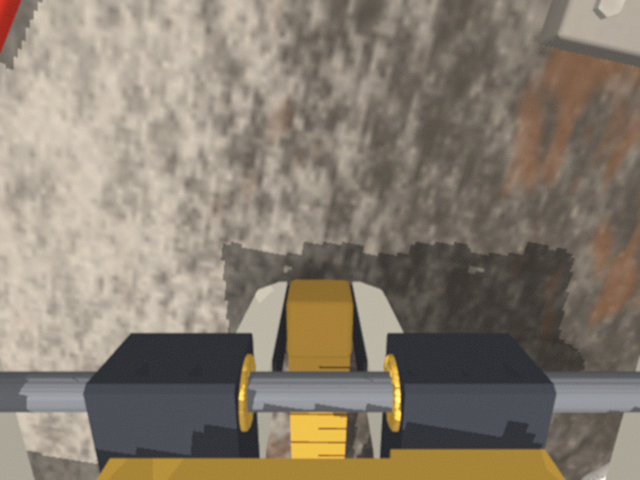

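Request:
apply_moves:
  increments:
    - [-0.25, 0.08, 0.2, -0.003, -0.001, 0.007, 0]
    - [-0.2, 0.06, 0.3, -0.002, 0, 0.005, 0]
    - [-0.05, 0.02, 0.25, 0, 0, 0, 0]
    - [0, 0, 0.2, 0, 0, 0, 0]
    - [0, 0, 0, 0, 0, 0, 0]
    - [0, 0, 0, 0, 0, 0, 0]

```text
t: 20.62
position: [0.5065, 0.1549, 0.0151]
tool_rot: [3.14, -0.003, 1.758]
ft_force: [0.2, -0.5, -0.8]
grip_width: 0.0278
```

```bash
python3 - <<'E'
from h import *
goto([.5064,.1503,0.0135],1.753)
E
```

```text
t 20.62 pos [0.5065 0.1549 0.0151] rpy [ 3.1398 -0.0033  1.7579] F [ 0.25 -0.48 -0.76] w 0.0278
shift [-0.179 -0.038  0.062] shift in final axes [-0.179 -0.037  0.063] rot [ 0.0017 -0.0032  0.0047] rows 0.2 0.0
```

Request:
apply_moves:
  increments:
    - [-0.1, -0.02, 0.04, 0.001, -0.002, 0.003, 0]
    - [-0.2, -0.01, 0.02, 0, -0.001, 0.002, 0]
    - [-0.2, 0, 0.01, 0, 0, 0, 0]
    - [-0.2, 0, 0, 0, 0, 0, 0]
    - [-0.2, 0, 0, 0, 0, 0, 0]
    - [-0.2, 0, 0, 0, 0, 0, 0]
    - [-0.1, 0, 0, 0, 0, 0, 0]
    - [0, 0, 0, 0, 0, 0, 0]

```text
t: 21.28
position: [0.5122, 0.1221, 0.0137]
tool_rot: [3.14, 0.0, 1.752]
ft_force: [0.4, -0.4, -2.5]
grip_width: 0.0279
```

```bash
cat >> h.py <<'E'
def foot():
    s=bot.state(); u=np.array([np.cos(1.753),np.sin(1.753)]); v=np.array([np.sin(1.753),-np.cos(1.753)])
    r=s['position'][:2]-[.536,-.0105]; F=s['ft_force'][:2]
    print('insertion mm',((.1335-r@u)*1000).round(1),'lat mm',(r@v*1000).round(1),'z',s['position'][2].round(4),'axial F',(F@u).round(1),'latF',(F@v).round(1),'Fz',s['ft_force'][2].round(1),'rpy',s['tool_rot'].round(4),'t',round(s['t'],2))
E
python3 - <<'E'
from h import *
foot()
goto([.5064,.1503,0.0132],1.753)
E
```

```text
insertion mm -1.2 lat mm 0.6 z 0.0137 axial F -0.5 latF 0.3 Fz -2.5 rpy [3.1397e+00 4.0000e-04 1.7522e+00] t 21.28
t 21.28 pos [0.5122 0.1221 0.0137] rpy [3.1397e+00 4.0000e-04 1.7522e+00] F [ 0.36 -0.39 -2.52] w 0.0279
shift [ 1.151 -0.024  0.021] shift in final axes [ 1.151 -0.023  0.021] rot [ 0.0018  0.0004 -0.0008] rows 1.2 0.0
```

Request:
apply_moves:
  increments:
    - [-0.12, 0, 0.01, 0.001, 0, 0, 0]
    - [-0.12, 0, 0, 0, 0, 0, 0]
    - [-0.12, 0, 0, 0, 0, 0, 0]
    - [-0.12, 0, 0, 0, 0, 0, 0]
    - [-0.06, 0, 0, 0, 0, 0, 0]
    - [0, 0, 0, 0, 0, 0, 0]

```text
t: 21.78
position: [0.5147, 0.1092, 0.0136]
tool_rot: [3.14, -0.003, 1.753]
ft_force: [-0.2, -0.3, -2.4]
grip_width: 0.0275
```

```bash
python3 -c "
from h import *
foot()"
```

```text
insertion mm 12.0 lat mm 0.7 z 0.0136 axial F -0.2 latF -0.3 Fz -2.4 rpy [ 3.1400e+00 -2.7000e-03  1.7528e+00] t 21.78
```

Request:
apply_moves:
  increments:
    - [-0.12, 0, 0.01, 0.001, -0.001, 0, 0]
    - [-0.12, 0, 0, 0, -0.001, 0, 0]
    - [-0.12, 0, 0, 0, 0, 0, 0]
    - [-0.12, 0, 0, 0, 0, 0, 0]
    - [-0.06, 0, 0, 0, 0, 0, 0]
    - [0, 0, 0, 0, 0, 0, 0]

```text
t: 22.28
position: [0.5145, 0.1073, 0.0147]
tool_rot: [3.139, -0.016, 1.761]
ft_force: [-0.3, -0.3, -1.5]
grip_width: 0.028
```

```bash
python3 -c "
from h import *
foot()"
```

```text
insertion mm 13.8 lat mm 0.2 z 0.0147 axial F -0.2 latF -0.3 Fz -1.5 rpy [ 3.1393 -0.0165  1.7608] t 22.28
```

```bash
python3 -c "
from h import *
goto([.5145,.1073,.0132],1.753)
snap('wrist','w10.png');snap('scene','s10.png');snap('top','t10.png')
crop('s10.png',250,200,380,320,5,'c10.png');crop('t10.png',250,200,430,320,4,'c11.png')"
```

```text
t 22.28 pos [0.5145 0.1073 0.0147] rpy [ 3.1393 -0.0165  1.7608] F [-0.3  -0.28 -1.49] w 0.028
shift [0.    0.002 0.059] shift in final axes [0.001 0.002 0.059] rot [ 0.0021 -0.0158  0.0074] rows 0.1 0.1
```

View pics/c10.png

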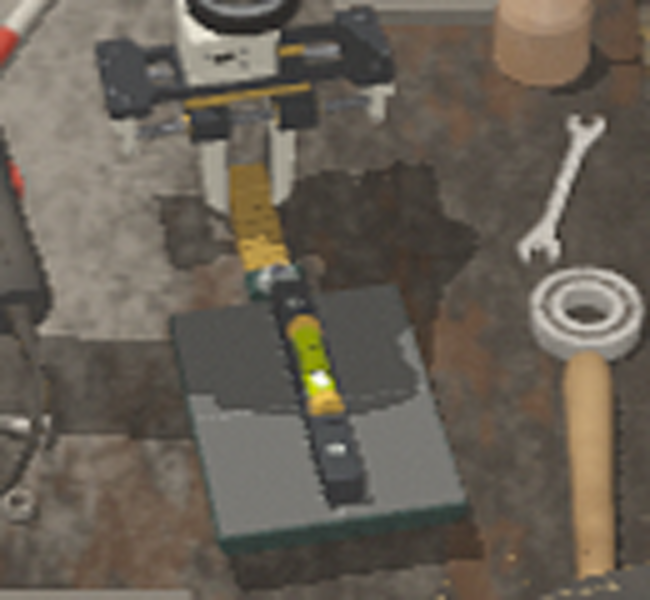

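View pics/c11.png

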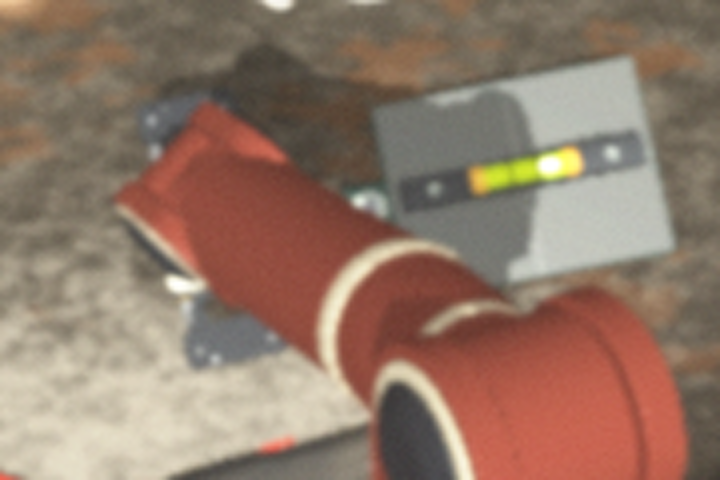

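Request:
apply_moves:
  increments:
    - [0.02, 0, 0.04, 0.002, -0.01, 0.005, 0]
    - [0, 0, 0.03, 0, -0.006, 0.002, 0]
    - [0, 0, 0.01, 0, 0, 0, 0]

```text
t: 22.68
position: [0.5154, 0.1072, 0.0131]
tool_rot: [3.14, 0.003, 1.752]
ft_force: [-1.7, 0.3, 4.1]
grip_width: 0.0277
```

```bash
python3 -c "
from h import *
foot()"
```

```text
insertion mm 14.0 lat mm 1.1 z 0.0131 axial F 0.6 latF -1.6 Fz 4.1 rpy [3.1398e+00 2.9000e-03 1.7523e+00] t 22.68
```

Flat on the bench again. Push on in small steps, watching force.

Request:
apply_moves:
  increments:
    - [-0.15, 0, 0, 0, 0.002, 0, 0]
    - [-0.15, 0, 0, 0, 0, 0, 0]
    - [-0.15, 0, 0, 0, 0, 0, 0]

```text
t: 22.93
position: [0.5166, 0.1045, 0.0136]
tool_rot: [3.136, -0.011, 1.757]
ft_force: [-2.6, 7.3, 2.2]
grip_width: 0.0282
```

```bash
python3 -c "
from h import *
foot()"
```

```text
insertion mm 16.9 lat mm 1.8 z 0.0136 axial F 7.7 latF -1.2 Fz 2.2 rpy [ 3.1361 -0.0112  1.757 ] t 22.93
```

Request:
apply_moves:
  increments:
    - [-0.15, -0.02, 0.02, 0.003, -0.01, 0.003, 0]
    - [-0.15, -0.01, 0.02, 0.001, -0.006, 0.002, 0]
    - [-0.15, -0.01, 0.01, 0, -0.006, 0.001, 0]

```text
t: 23.18
position: [0.5173, 0.1031, 0.0133]
tool_rot: [3.135, -0.004, 1.755]
ft_force: [-2.0, 7.4, -0.9]
grip_width: 0.0281
```

```bash
python3 -c "
from h import *
foot()"
```

```text
insertion mm 18.4 lat mm 2.2 z 0.0133 axial F 7.6 latF -0.7 Fz -0.9 rpy [ 3.1347 -0.0035  1.7551] t 23.18
```

Request:
apply_moves:
  increments:
    - [-0.2, -0.03, 0.02, 0.004, -0.006, 0.002, 0]
    - [-0.2, -0.03, 0.02, 0.002, -0.006, 0.001, 0]
    - [-0.2, -0.03, 0.01, 0.001, -0.006, 0.001, 0]
    - [-0.2, -0.02, 0.01, 0.001, -0.006, 0.001, 0]

```text
t: 23.52
position: [0.518, 0.0994, 0.0133]
tool_rot: [3.133, -0.003, 1.759]
ft_force: [-2.2, 6.7, -0.5]
grip_width: 0.0278
```

```bash
python3 -c "
from h import *
foot()"
```

```text
insertion mm 22.1 lat mm 2.2 z 0.0133 axial F 7.0 latF -0.9 Fz -0.5 rpy [ 3.1329e+00 -2.7000e-03  1.7593e+00] t 23.52
```

Request:
apply_moves:
  increments:
    - [-0.22, -0.04, 0.02, 0.005, -0.006, 0.004, 0]
    - [-0.22, -0.04, 0.02, 0.003, -0.006, 0.003, 0]
    - [-0.22, -0.04, 0.01, 0.002, -0.006, 0.002, 0]
    - [-0.22, -0.04, 0.01, 0.002, -0.006, 0.002, 0]
    - [-0.22, -0.04, 0.01, 0.002, -0.006, 0.002, 0]
    - [-0.22, -0.04, 0.01, 0.002, -0.006, 0.002, 0]

```text
t: 24.02
position: [0.5202, 0.0902, 0.0133]
tool_rot: [3.13, -0.002, 1.759]
ft_force: [-0.7, 7.5, 0.6]
grip_width: 0.0278
```

```bash
python3 -c "
from h import *
foot();snap('scene','s11.png');snap('top','t11.png')
crop('s11.png',290,240,340,310,8,'c12.png')
crop('t11.png',330,200,430,280,6,'c13.png')"
```

```text
insertion mm 31.6 lat mm 2.7 z 0.0133 axial F 7.5 latF 0.6 Fz 0.6 rpy [ 3.1303e+00 -1.5000e-03  1.7591e+00] t 24.02
```

View pics/c12.png

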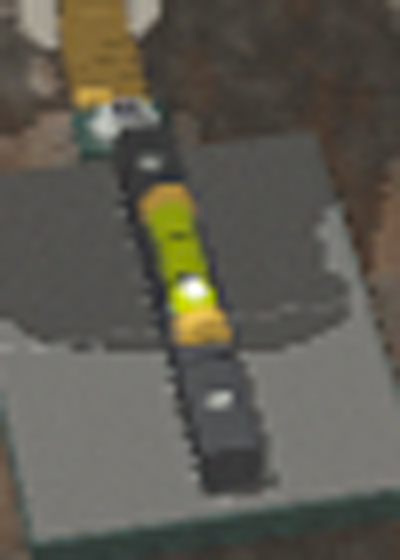

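View pics/c13.png

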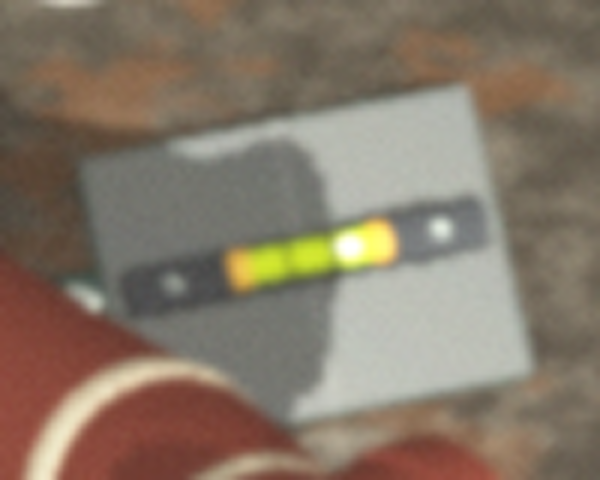

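Request:
apply_moves:
  increments:
    - [-0.22, -0.06, 0.02, 0.008, -0.006, 0.004, 0]
    - [-0.22, -0.06, 0.02, 0.006, -0.006, 0.003, 0]
    - [-0.22, -0.05, 0.01, 0.004, -0.006, 0.003, 0]
    - [-0.22, -0.05, 0.01, 0.003, -0.006, 0.003, 0]
    - [-0.22, -0.05, 0.01, 0.002, -0.006, 0.002, 0]
    - [-0.22, -0.05, 0.01, 0.002, -0.006, 0.002, 0]

```text
t: 24.62
position: [0.522, 0.0804, 0.0132]
tool_rot: [3.135, -0.0, 1.757]
ft_force: [-1.2, 7.5, -0.5]
grip_width: 0.0276
```

```bash
python3 -c "
from h import *
foot();snap('scene','s12.png');snap('top','t12.png')
crop('s12.png',290,240,340,310,8,'c14.png')
crop('t12.png',330,200,430,280,6,'c15.png')"
```

```text
insertion mm 41.6 lat mm 2.7 z 0.0132 axial F 7.6 latF 0.2 Fz -0.5 rpy [ 3.1348e+00 -2.0000e-04  1.7570e+00] t 24.62
```

View pics/c15.png

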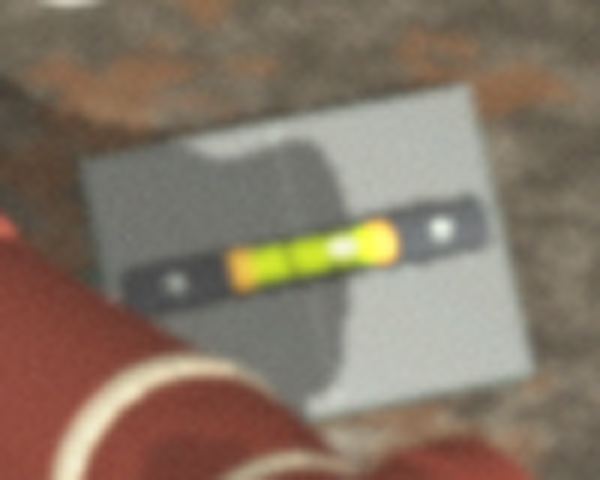

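Request:
apply_moves:
  increments:
    - [-0.22, -0.06, 0.02, 0.006, -0.006, 0.004, 0]
    - [-0.22, -0.06, 0.02, 0.005, -0.006, 0.003, 0]
    - [-0.22, -0.06, 0.01, 0.004, -0.006, 0.003, 0]
    - [-0.22, -0.06, 0.01, 0.003, -0.006, 0.003, 0]
    - [-0.22, -0.06, 0.01, 0.002, -0.006, 0.002, 0]
    - [-0.18, -0.05, 0.01, 0.002, -0.006, 0.002, 0]

```text
t: 25.22
position: [0.5233, 0.0717, 0.0132]
tool_rot: [3.135, 0.001, 1.755]
ft_force: [-0.9, 7.2, -0.2]
grip_width: 0.0281
```

Request:
apply_moves:
  increments:
    - [0, 0, 0, 0, 0, 0, 0]
    - [0, 0, 0, 0, 0, 0, 0]
    - [0, 0, 0, 0, 0, 0, 0]
    - [0, 0, 0, 0, 0, 0, 0]
    - [0, 0, 0, 0, 0, 0, 0]
    - [0, 0, 0, 0, 0, 0, 0]

```text
t: 25.72
position: [0.5233, 0.0717, 0.0132]
tool_rot: [3.135, -0.0, 1.754]
ft_force: [-1.0, 2.9, 1.1]
grip_width: 0.0279
```

```bash
python3 -c "
from h import *
foot();snap('scene','s13.png');snap('top','t13.png')
crop('s13.png',290,240,340,310,8,'c16.png')
crop('t13.png',330,200,430,280,6,'c17.png')"
```

```text
insertion mm 50.3 lat mm 2.4 z 0.0132 axial F 3.1 latF -0.5 Fz 1.1 rpy [ 3.1348e+00 -2.0000e-04  1.7544e+00] t 25.72
```

View pics/c17.png

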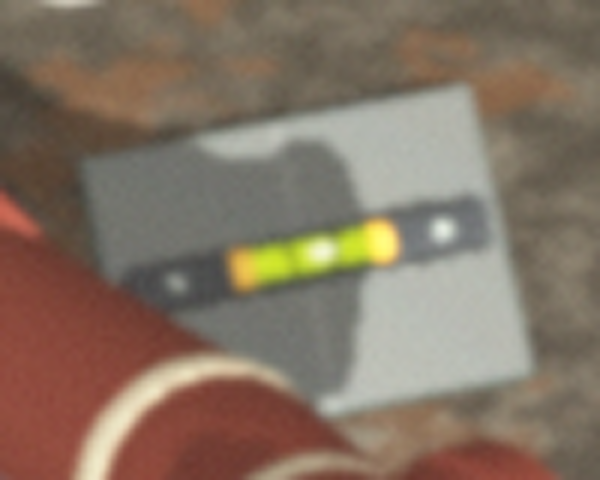

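View pics/c16.png

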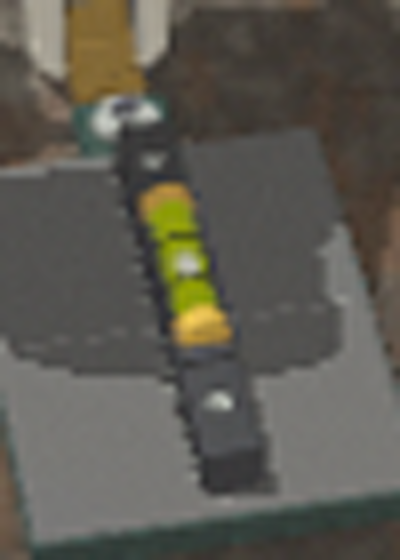

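Request:
apply_moves:
  increments:
    - [-0.18, -0.05, 0.01, 0.004, -0.005, 0.002, 0]
    - [-0.18, -0.05, 0.01, 0.003, -0.005, 0.002, 0]
    - [-0.15, -0.04, 0.01, 0.002, -0.004, 0.002, 0]

```text
t: 26.07
position: [0.5238, 0.0678, 0.0132]
tool_rot: [3.135, 0.001, 1.754]
ft_force: [-2.0, 7.3, 0.4]
grip_width: 0.0278
```

```bash
python3 -c "
from h import *
foot()"
```

```text
insertion mm 54.3 lat mm 2.2 z 0.0132 axial F 7.5 latF -0.7 Fz 0.4 rpy [3.1353e+00 7.0000e-04 1.7536e+00] t 26.07
```

Advanced 4 mm. Release and look from above.

Request:
apply_moves:
  increments:
    - [0, 0, 0, 0, 0, 0, 0]
    - [0, 0, 0, 0, 0, 0, 0]
    - [0, 0, 0, 0, 0, 0, 0.5]
    - [0, 0, 0, 0, 0, 0, 0.5]
    - [0, 0, 0, 0, 0, 0, 0.5]
    - [0, 0, -0.3, 0, 0, 0, 0.5]
    - [0, 0, -0.8, 0, 0, 0, 0.5]
    - [0, 0, -1, 0, 0, 0, 0.5]
    - [0, 0, -1, 0, 0, 0, 0.5]
    - [0, 0, -1, 0, 0, 0, 0.5]
    - [0, 0, -1, 0, 0, 0, 0.5]
    - [0, 0, -1, 0, 0, 0, 0.5]

```text
t: 27.07
position: [0.5204, 0.0576, 0.1684]
tool_rot: [-3.131, 0.015, 1.747]
ft_force: [0.5, 1.2, 0.8]
grip_width: 0.0465
```

Request:
apply_moves:
  increments:
    - [-1, 0, -0.5, 0, 0, 0, 0.5]
    - [-1, 0, 0, 0, 0, 0, 0.5]
    - [-1, 0, 0, 0, 0, 0, 0.5]
    - [-1, 0, 0, 0, 0, 0, 0.5]
    - [-1, 0, 0, 0, 0, 0, 0.5]
    - [-1, 0, 0, 0, 0, 0, 0.5]
    - [-1, 0, 0, 0, 0, 0, 0.5]
    - [0, 0, 0, 0, 0, 0, 0.5]
    - [0, 0, 0, 0, 0, 0, 0.5]
    - [0, 0, 0, 0, 0, 0, 0.5]

```text
t: 27.9
position: [0.5545, -0.1263, 0.1982]
tool_rot: [3.137, 0.025, 1.744]
ft_force: [0.7, -0.7, 0.3]
grip_width: 0.0466
```

```bash
python3 -c "
from h import *
foot();snap('wrist','w14.png')"
```

```text
insertion mm 250.8 lat mm -2.8 z 0.1982 axial F -0.8 latF 0.6 Fz 0.3 rpy [3.1366 0.0253 1.7435] t 27.9
```

View pics/w14.png

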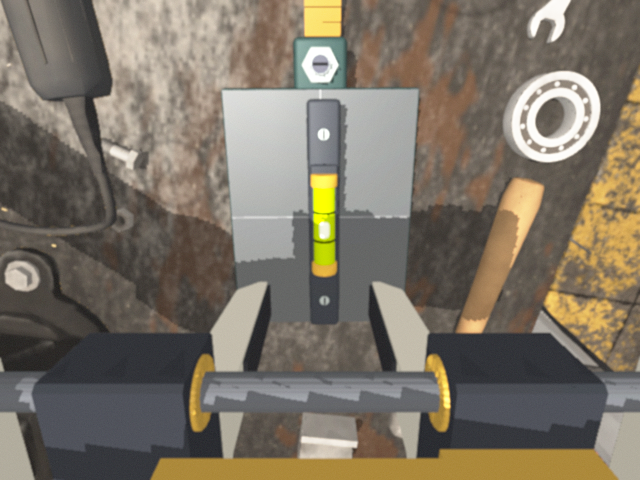

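```bash
python3 -c "
from h import *
crop('w14.png',295,165,355,285,5,'c18.png')
print('nut',atz('w14',320,64,.06),'edge',atz('w14',222,89,.0445),atz('w14',419,89,.0445))"
```

```text
nut [ 0.53594811 -0.01208679  0.06      ] edge [ 0.46697666 -0.03989159  0.0445    ] [ 0.61135294 -0.01458445  0.0445    ]
```

View pics/c18.png

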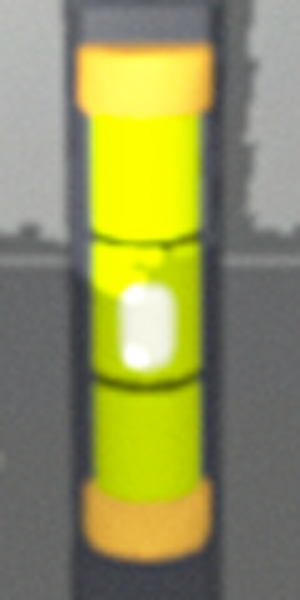

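```bash
python3 -c "
from h import *
crop('w4.png',290,165,350,285,5,'c19.png')"
```

```text
(no output)
```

View pics/c19.png

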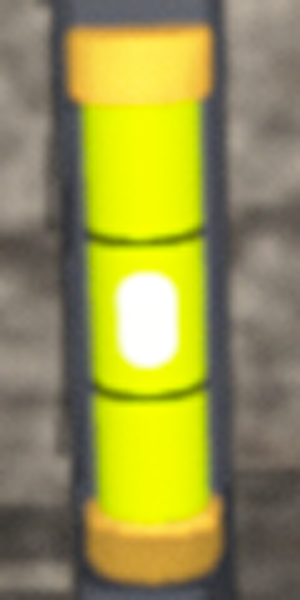

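```bash
python3 -c "
from h import *
goto([.5238,.0678,.16],1.754)"
```

```text
t 27.95 pos [ 0.5545 -0.1254  0.1983] rpy [3.1365 0.0247 1.7448] F [-0.29 -0.59 -1.06] w 0.0466
shift [7.86  0.122 1.338] shift in final axes [7.823 0.201 1.531] rot [ 0.0048  0.0237 -0.0087] rows 7.9 0.2
```

Request:
apply_moves:
  increments:
    - [1, 0.02, 0, 0.003, 0.012, -0.004, 0.5]
    - [1, 0.02, 0, 0.002, 0.01, -0.004, 0.5]
    - [1, 0.02, 0, 0, 0, 0, 0.5]
    - [1, 0.02, 0, 0, 0, 0, 0.5]
    - [1, 0.02, 0, 0, 0, 0, 0.5]
    - [1, 0.02, 0, 0, 0, 0, 0.5]
    - [1, 0.02, 0.3, 0, 0, 0, 0.5]
    - [0.4, 0, 0.5, 0, 0, 0, 0.5]
    - [0, 0, 0.3, 0, 0, 0, 0.5]
    - [0, 0, 0, 0, 0, 0, 0.5]
    - [0, 0, 0, 0, 0, 0, 0.5]

```text
t: 28.87
position: [0.5175, 0.0797, 0.1716]
tool_rot: [3.14, -0.003, 1.778]
ft_force: [-0.4, 0.0, 0.5]
grip_width: 0.0465
```

```bash
python3 -c "
from h import *
goto([.5238,.0678,.05],1.754)"
```

```text
t 28.87 pos [0.5175 0.0797 0.1716] rpy [ 3.1402 -0.0034  1.7777] F [-0.4   0.03  0.49] w 0.0465
shift [-0.535  0.143  4.862] shift in final axes [-0.515  0.162  4.864] rot [ 0.0013 -0.0032  0.0226] rows 4.9 0.2
```

Request:
apply_moves:
  increments:
    - [-0.25, 0.08, 0.6, 0.001, -0.002, 0.012, 0.5]
    - [-0.2, 0.06, 0.9, 0, -0.001, 0.01, 0.5]
    - [-0.1, 0, 0.9, 0, 0, 0, 0.5]
    - [0, 0, 0.9, 0, 0, 0, 0.5]
    - [0, 0, 0.7, 0, 0, 0, 0.5]
    - [0, 0, 0, 0, 0, 0, 0.5]
    - [0, 0, 0, 0, 0, 0, 0.5]

```text
t: 29.45
position: [0.5299, 0.0586, 0.0719]
tool_rot: [3.132, 0.006, 1.741]
ft_force: [0.8, 0.1, 0.2]
grip_width: 0.0466
```

```bash
python3 -c "
from h import *
goto([.5238,.0678,.0135],1.754)"
```

```text
t 29.45 pos [0.5299 0.0586 0.0719] rpy [3.1325 0.0057 1.7412] F [0.76 0.08 0.18] w 0.0466
shift [ 0.418 -0.199  2.332] shift in final axes [ 0.407 -0.173  2.336] rot [ 0.0087  0.0055 -0.0122] rows 2.3 0.1
```

Request:
apply_moves:
  increments:
    - [0.2, -0.1, 0.2, 0.005, 0.003, -0.007, 0.5]
    - [0.15, -0.07, 0.4, 0.004, 0.002, -0.005, 0.5]
    - [0.06, -0.03, 0.4, 0, 0, 0, 0.5]
    - [0, 0, 0.3, 0, 0, 0, 0.5]
    - [0, 0, 0, 0, 0, 0, 0.5]
    - [0, 0, 0, 0, 0, 0, 0.5]

```text
t: 29.95
position: [0.5258, 0.0681, 0.0402]
tool_rot: [3.135, 0.0, 1.752]
ft_force: [1.0, -1.0, -0.2]
grip_width: 0.0463
```

```bash
python3 -c "
from h import *
goto([.5238,.0678,.0135],1.754)"
```

```text
t 29.95 pos [0.5258 0.0681 0.0402] rpy [3.1354e+00 4.0000e-04 1.7525e+00] F [ 1.01 -1.04 -0.23] w 0.0463
shift [ 0.002 -0.088  1.067] shift in final axes [ 0.002 -0.082  1.068] rot [ 0.0059  0.0004 -0.0015] rows 1.1 0.1
```

Request:
apply_moves:
  increments:
    - [0, -0.05, 0.3, 0.003, 0, -0.001, 0.5]
    - [0, -0.03, 0.3, 0.002, 0, 0, 0.5]
    - [0, 0, 0.3, 0, 0, 0, 0.5]
    - [0, 0, 0.13, 0, 0, 0, 0.5]
    - [0, 0, 0, 0, 0, 0, 0.5]
    - [0, 0, 0, 0, 0, 0, 0.5]

```text
t: 30.45
position: [0.524, 0.0679, 0.0117]
tool_rot: [3.141, 0.001, 1.754]
ft_force: [-0.3, -0.0, -0.1]
grip_width: 0.0468
```

```bash
python3 -c "
from h import *
foot()
goto([.5238,.0678,.0135],1.754)"
```

```text
insertion mm 54.3 lat mm 2.4 z 0.0117 axial F 0.0 latF -0.3 Fz -0.1 rpy [3.1408e+00 6.0000e-04 1.7539e+00] t 30.45
t 30.45 pos [0.524  0.0679 0.0117] rpy [3.1408e+00 6.0000e-04 1.7539e+00] F [-0.3  -0.01 -0.07] w 0.0468
shift [-0.001 -0.01  -0.07 ] shift in final axes [-0.001 -0.01  -0.07 ] rot [ 0.0008  0.0006 -0.0001] rows 0.1 0.0
```

Request:
apply_moves:
  increments:
    - [0, 0, -0.07, 0, 0, 0, 0.5]
    - [0, 0, 0, 0, 0, 0, 0]
    - [0, 0, 0, 0, 0, 0, 0]
    - [0, 0, 0, 0, 0, 0, 0]
    - [0, 0, 0, 0, 0, 0, 0]
    - [0, 0, 0, 0, 0, 0, 0]

```text
t: 30.95
position: [0.5241, 0.068, 0.0142]
tool_rot: [3.14, 0.0, 1.753]
ft_force: [0.6, -0.1, -2.2]
grip_width: 0.0279
```

Request:
apply_moves:
  increments:
    - [-0.16, -0.02, 0, 0, -0.004, 0, 0]
    - [-0.16, -0.02, 0, 0, -0.004, 0, 0]

```text
t: 31.12
position: [0.5241, 0.0662, 0.0143]
tool_rot: [3.137, -0.001, 1.757]
ft_force: [-1.3, 6.5, -2.3]
grip_width: 0.028
```

```bash
python3 -c "
from h import *
foot()"
```

```text
insertion mm 55.9 lat mm 2.2 z 0.0143 axial F 6.7 latF -0.1 Fz -2.3 rpy [ 3.1371e+00 -9.0000e-04  1.7567e+00] t 31.12
```

Request:
apply_moves:
  increments:
    - [-0.14, -0.02, 0.03, 0, -0.004, 0.001, 0]
    - [0, 0, 0.02, 0, 0, 0, 0]

```text
t: 31.28
position: [0.524, 0.0663, 0.0142]
tool_rot: [3.135, -0.001, 1.759]
ft_force: [-1.0, -3.5, 3.2]
grip_width: 0.0279
```

```bash
python3 -c "
from h import *
foot()"
```

```text
insertion mm 55.7 lat mm 2.1 z 0.0142 axial F -3.3 latF -1.6 Fz 3.2 rpy [ 3.1353e+00 -9.0000e-04  1.7587e+00] t 31.28
```

Request:
apply_moves:
  increments:
    - [-0.16, -0.02, 0, 0.003, -0.004, 0.003, 0]
    - [-0.16, -0.02, 0, 0.002, -0.004, 0.002, 0]

```text
t: 31.45
position: [0.5242, 0.0635, 0.0143]
tool_rot: [3.138, -0.0, 1.758]
ft_force: [-2.0, 4.9, -3.1]
grip_width: 0.0276
```

```bash
python3 -c "
from h import *
foot()"
```

```text
insertion mm 58.6 lat mm 1.8 z 0.0143 axial F 5.1 latF -1.1 Fz -3.1 rpy [ 3.1376e+00 -3.0000e-04  1.7576e+00] t 31.45
```

Request:
apply_moves:
  increments:
    - [0, 0, 0.02, 0, 0, 0, 0]
    - [0, 0, 0, 0, 0, 0, 0.5]
    - [0, 0, 0, 0, 0, 0, 0.5]
    - [0, 0, 0, 0, 0, 0, 0.5]
    - [0, 0, -0.3, 0, 0, 0, 0.5]
    - [0, 0, -0.8, 0, 0, 0, 0.5]
    - [0, 0, -1, 0, 0, 0, 0.5]
    - [0, 0, -1, 0, 0, 0, 0.5]
    - [0, 0, -1, 0, 0, 0, 0.5]
    - [0, 0, -1, 0, 0, 0, 0.5]
    - [0, 0, -1, 0, 0, 0, 0.5]
    - [-0.5, 0, -0.5, 0, 0, 0, 0.5]

```text
t: 32.45
position: [0.5238, 0.0482, 0.1857]
tool_rot: [-3.136, 0.005, 1.759]
ft_force: [0.8, 0.6, 0.7]
grip_width: 0.0465
```

Request:
apply_moves:
  increments:
    - [-1, 0, 0, 0, 0, 0, 0.5]
    - [-1, 0, 0, 0, 0, 0, 0.5]
    - [-1, 0, 0, 0, 0, 0, 0.5]
    - [-1, 0, 0, 0, 0, 0, 0.5]
    - [-1, 0, 0, 0, 0, 0, 0.5]
    - [-1, 0, 0, 0, 0, 0, 0.5]
    - [0, 0, 0, 0, 0, 0, 0.5]
    - [0, 0, 0, 0, 0, 0, 0.5]
    - [0, 0, 0, 0, 0, 0, 0.5]

```text
t: 33.2
position: [0.5544, -0.1103, 0.1965]
tool_rot: [3.136, 0.012, 1.755]
ft_force: [0.8, 0.8, -0.3]
grip_width: 0.0464
```

```bash
python3 -c "
from h import *
foot();snap('wrist','w15.png')
crop('w15.png',200,0,440,330,1.8,'c20.png')"
```

```text
insertion mm 235.0 lat mm -0.0 z 0.1965 axial F 0.6 latF 1.0 Fz -0.3 rpy [3.1362 0.0124 1.7553] t 33.2
```

View pics/c20.png

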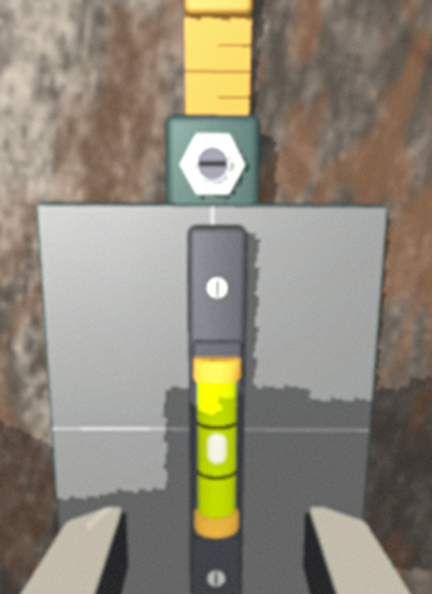

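```bash
python3 -c "
from h import *
crop('w15.png',300,190,340,305,6,'c21.png')
print('nut',atz('w15',318,90,.06),'edge',atz('w15',221,115,.0445),atz('w15',415,115,.0445))"
```

```text
nut [ 0.53599355 -0.01134385  0.06      ] edge [ 0.46695753 -0.04140512  0.0445    ] [ 0.61142396 -0.01436474  0.0445    ]
```

View pics/c21.png

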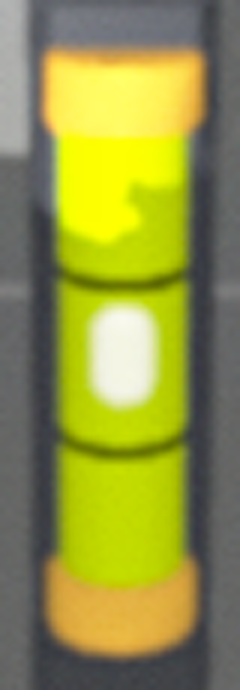

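```bash
python3 -c "
from h import *
for f,c,r0,r1 in [('w4',319,205,255),('w14',324,205,255),('w15',320,230,272)]:
    im=cv2.imread('pics/'+f+'.png').astype(int)
    for cc in (c-4,c,c+4): print(f,cc,'G',im[r0:r1,cc,1].tolist())
    print(f,'B',im[r0:r1,c,0].tolist())
"
```

```text
w4 315 G [251, 251, 251, 252, 251, 253, 249, 208, 146, 205, 250, 253, 251, 251, 251, 253, 254, 255, 255, 255, 255, 255, 254, 254, 254, 254, 254, 254, 254, 254, 253, 252, 250, 250, 250, 250, 251, 243, 191, 141, 205, 248, 251, 250, 249, 249, 250, 249, 248, 249]
w4 319 G [253, 253, 253, 253, 253, 254, 255, 228, 164, 216, 255, 254, 253, 253, 254, 255, 255, 255, 255, 255, 255, 255, 255, 255, 255, 255, 255, 255, 255, 255, 255, 255, 254, 253, 252, 253, 254, 255, 235, 167, 214, 253, 254, 253, 252, 252, 252, 252, 252, 252]
w4 323 G [251, 251, 251, 251, 252, 253, 242, 173, 144, 224, 252, 253, 252, 251, 252, 253, 254, 255, 255, 255, 255, 255, 255, 255, 255, 255, 255, 255, 255, 255, 254, 253, 252, 251, 252, 252, 254, 246, 190, 150, 222, 253, 253, 252, 252, 252, 252, 252, 252, 252]
w4 B [0, 0, 0, 0, 0, 0, 0, 0, 0, 0, 0, 0, 0, 0, 138, 249, 255, 255, 255, 255, 254, 254, 254, 254, 254, 254, 254, 254, 254, 254, 255, 255, 244, 155, 2, 0, 0, 0, 0, 0, 0, 0, 0, 0, 0, 0, 0, 0, 0, 0]
w14 320 G [255, 255, 255, 255, 255, 255, 255, 253, 208, 239, 255, 255, 255, 254, 255, 255, 255, 255, 255, 255, 251, 240, 238
[... 983 characters left out ...]
233, 226, 221, 218, 216, 216, 216, 219, 213, 190, 143, 117, 163, 205, 216, 217, 215, 215]
w15 320 G [218, 219, 219, 221, 221, 214, 174, 119, 154, 208, 227, 239, 247, 249, 248, 246, 246, 246, 245, 246, 245, 245, 245, 245, 245, 243, 237, 227, 220, 219, 219, 220, 220, 213, 170, 122, 155, 206, 222, 219, 219, 219]
w15 324 G [213, 217, 216, 215, 214, 203, 159, 113, 152, 204, 215, 223, 228, 235, 237, 237, 239, 239, 238, 238, 238, 237, 237, 235, 234, 228, 221, 215, 214, 215, 217, 217, 210, 188, 137, 119, 167, 204, 218, 216, 214, 217]
w15 B [0, 0, 0, 0, 0, 0, 0, 0, 0, 0, 97, 178, 231, 237, 234, 230, 228, 228, 228, 228, 228, 228, 229, 229, 229, 228, 200, 142, 58, 0, 0, 0, 0, 0, 0, 0, 0, 0, 0, 0, 0, 0]
```

```bash
python3 -c "
from h import *
goto([.5242,.0635,.16],1.757)"
```

```text
t 33.25 pos [ 0.5544 -0.1094  0.1966] rpy [3.1359 0.0119 1.7566] F [-0.08 -0.34 -0.28] w 0.0464
shift [7.036 0.083 1.38 ] shift in final axes [7.019 0.094 1.464] rot [ 0.0054  0.0114 -0.0004] rows 7.0 0.1
```

Request:
apply_moves:
  increments:
    - [1, 0.02, 0, 0.003, 0.006, 0, 0.5]
    - [1, 0.02, 0, 0.002, 0.005, 0, 0.5]
    - [1, 0.02, 0, 0, 0, 0, 0.5]
    - [1, 0.02, 0, 0, 0, 0, 0.5]
    - [1, 0.02, 0, 0, 0, 0, 0.5]
    - [1, 0.02, 0.3, 0, 0, 0, 0.5]
    - [0.4, 0, 0.5, 0, 0, 0, 0.5]
    - [0, 0, 0.3, 0, 0, 0, 0.5]
    - [0, 0, 0, 0, 0, 0, 0.5]
    - [0, 0, 0, 0, 0, 0, 0.5]

```text
t: 34.08
position: [0.522, 0.0687, 0.1703]
tool_rot: [3.139, -0.005, 1.778]
ft_force: [0.7, -0.4, -0.4]
grip_width: 0.0464
```

```bash
python3 -c "
from h import *
goto([.5242,.0635,.065],1.757)"
```

```text
t 34.08 pos [0.522  0.0687 0.1703] rpy [ 3.139  -0.0046  1.7778] F [ 0.67 -0.39 -0.37] w 0.0464
shift [-0.24   0.032  4.21 ] shift in final axes [-0.22   0.048  4.211] rot [ 0.0024 -0.0045  0.0199] rows 4.2 0.2
```

Request:
apply_moves:
  increments:
    - [-0.05, 0.02, 0.5, 0.002, -0.003, 0.011, 0.5]
    - [0, 0, 0.8, 0, -0.002, 0.008, 0.5]
    - [0, 0, 0.8, 0, 0, 0, 0.5]
    - [0, 0, 0.8, 0, 0, 0, 0.5]
    - [0, 0, 0.7, 0, 0, 0, 0.5]
    - [0, 0, 0, 0, 0, 0, 0.5]
    - [0, 0, 0, 0, 0, 0, 0.5]

```text
t: 34.67
position: [0.5272, 0.0588, 0.0757]
tool_rot: [3.137, 0.006, 1.74]
ft_force: [-0.0, -0.1, 0.4]
grip_width: 0.0466
```

```bash
python3 -c "
from h import *
goto([.5242,.0635,.0138],1.757)"
```

```text
t 34.67 pos [0.5272 0.0588 0.0757] rpy [3.1368 0.0064 1.7402] F [-0.   -0.09  0.45] w 0.0466
shift [ 0.22  -0.1    2.473] shift in final axes [ 0.206 -0.084  2.475] rot [ 0.0046  0.0061 -0.016 ] rows 2.5 0.1
```

Request:
apply_moves:
  increments:
    - [0.12, -0.05, 0.4, 0.003, 0.004, -0.009, 0.5]
    - [0.07, -0.03, 0.5, 0.002, 0.002, -0.006, 0.5]
    - [0, 0, 0.4, 0, 0, 0, 0.5]
    - [0, 0, 0.3, 0, 0, 0, 0.5]
    - [0, 0, 0, 0, 0, 0, 0.5]
    - [0, 0, 0, 0, 0, 0, 0.5]

```text
t: 35.17
position: [0.5278, 0.0616, 0.0354]
tool_rot: [3.136, 0.0, 1.752]
ft_force: [0.2, -0.6, -0.0]
grip_width: 0.0467
```

```bash
python3 -c "
from h import *
goto([.5242,.0635,.0138],1.757)"
```

```text
t 35.17 pos [0.5278 0.0616 0.0354] rpy [3.1355e+00 5.0000e-04 1.7520e+00] F [ 0.16 -0.59 -0.04] w 0.0467
shift [ 0.103 -0.132  0.865] shift in final axes [ 0.103 -0.126  0.866] rot [ 0.0058  0.0005 -0.0048] rows 0.9 0.1
```

Request:
apply_moves:
  increments:
    - [0.06, -0.07, 0.25, 0.003, 0, -0.003, 0.5]
    - [0.03, -0.05, 0.25, 0.002, 0, -0.002, 0.5]
    - [0, 0, 0.2, 0, 0, 0, 0.5]
    - [0, 0, 0.06, 0, 0, 0, 0.5]
    - [0, 0, 0, 0, 0, 0, 0.5]
    - [0, 0, 0, 0, 0, 0, 0.5]

```text
t: 35.67
position: [0.5252, 0.0639, 0.0157]
tool_rot: [3.138, 0.0, 1.758]
ft_force: [-0.1, 0.1, -0.5]
grip_width: 0.0468
```

```bash
python3 -c "
from h import *
foot()
goto([.5242,.0635,.0138],1.757)"
```

```text
insertion mm 58.4 lat mm 2.9 z 0.0157 axial F 0.2 latF -0.0 Fz -0.5 rpy [3.1384e+00 5.0000e-04 1.7580e+00] t 35.67
t 35.67 pos [0.5252 0.0639 0.0157] rpy [3.1384e+00 5.0000e-04 1.7580e+00] F [-0.08  0.15 -0.5 ] w 0.0468
shift [-0.009 -0.043  0.078] shift in final axes [-0.009 -0.042  0.078] rot [0.003  0.0005 0.0009] rows 0.1 0.0
```

Grip, then pull back ~2 mm.

Request:
apply_moves:
  increments:
    - [0, -0.03, 0.03, 0.002, 0, 0, 0.5]
    - [0, 0, 0, 0, 0, 0, 0]
    - [0, 0, 0, 0, 0, 0, 0]
    - [0, 0, 0, 0, 0, 0, 0]
    - [0, 0, 0, 0, 0, 0, 0]
    - [0, 0, 0, 0, 0, 0, 0]

```text
t: 36.17
position: [0.5245, 0.0638, 0.0154]
tool_rot: [3.14, 0.0, 1.757]
ft_force: [-0.0, 0.4, -1.2]
grip_width: 0.0273
```

```bash
python3 -c "
from h import *
foot()"
```

```text
insertion mm 58.3 lat mm 2.2 z 0.0154 axial F 0.4 latF 0.0 Fz -1.2 rpy [3.1401e+00 2.0000e-04 1.7566e+00] t 36.17
```

Request:
apply_moves:
  increments:
    - [0.1, 0, 0, 0, 0, 0, 0]

```text
t: 36.25
position: [0.5244, 0.064, 0.0154]
tool_rot: [3.141, 0.003, 1.755]
ft_force: [1.4, -6.1, 0.9]
grip_width: 0.028
```

```bash
python3 -c "
from h import *
foot()"
```

```text
insertion mm 58.1 lat mm 2.1 z 0.0154 axial F -6.3 latF 0.3 Fz 0.9 rpy [3.1408 0.0034 1.7552] t 36.25
```

Request:
apply_moves:
  increments:
    - [0.12, 0, 0, 0, 0, 0.001, 0]

```text
t: 36.33
position: [0.5244, 0.0644, 0.0154]
tool_rot: [3.141, 0.007, 1.752]
ft_force: [0.5, -5.7, 1.0]
grip_width: 0.0273
```

```bash
python3 -c "
from h import *
foot()"
```

```text
insertion mm 57.7 lat mm 2.1 z 0.0154 axial F -5.7 latF -0.6 Fz 1.0 rpy [3.1412 0.0073 1.7523] t 36.33
```

Request:
apply_moves:
  increments:
    - [0.14, 0, 0, 0, 0.003, -0.003, 0]
    - [0.14, 0, 0, 0, 0.003, -0.003, 0]

```text
t: 36.5
position: [0.524, 0.0656, 0.0154]
tool_rot: [-3.14, 0.01, 1.754]
ft_force: [1.1, -5.7, 1.7]
grip_width: 0.0277
```

```bash
python3 -c "
from h import *
foot()"
```

```text
insertion mm 56.5 lat mm 2.0 z 0.0154 axial F -5.8 latF 0.1 Fz 1.7 rpy [-3.1405  0.0096  1.754 ] t 36.5
```

Request:
apply_moves:
  increments:
    - [0.03, 0, 0, 0, 0, 0, 0]
    - [0, 0, 0, 0, 0, 0, 0.5]
    - [0, 0, 0, 0, 0, 0, 0.5]
    - [0, 0, 0, 0, 0, 0, 0.5]
    - [0, 0, -0.3, 0, 0, 0, 0.5]
    - [0, 0, -0.8, 0, 0, 0, 0.5]
    - [0, 0, -1, 0, 0, 0, 0.5]
    - [0, 0, -1, 0, 0, 0, 0.5]
    - [0, 0, -1, 0, 0, 0, 0.5]
    - [0, 0, -1, 0, 0, 0, 0.5]
    - [0, 0, -1, 0, 0, 0, 0.5]
    - [-0.5, 0, -0.5, 0, 0, 0, 0.5]

```text
t: 37.5
position: [0.522, 0.0647, 0.1883]
tool_rot: [-3.135, -0.0, 1.769]
ft_force: [0.3, -0.0, 0.7]
grip_width: 0.0466
```

Request:
apply_moves:
  increments:
    - [-1, 0, 0, 0, 0, 0, 0.5]
    - [-1, 0, 0, 0, 0, 0, 0.5]
    - [-1, 0, 0, 0, 0, 0, 0.5]
    - [-1, 0, 0, 0, 0, 0, 0.5]
    - [-1, 0, 0, 0, 0, 0, 0.5]
    - [-1, 0, 0, 0, 0, 0, 0.5]
    - [0, 0, 0, 0, 0, 0, 0.5]
    - [0, 0, 0, 0, 0, 0, 0.5]
    - [0, 0, 0, 0, 0, 0, 0.5]
    - [0, 0, 0, 0, 0, 0, 0.5]

```text
t: 38.33
position: [0.5551, -0.0823, 0.1996]
tool_rot: [3.131, -0.002, 1.779]
ft_force: [0.2, 0.1, -0.0]
grip_width: 0.0468
```

```bash
python3 -c "
from h import *
foot();snap('wrist','w16.png')
crop('w16.png',200,0,440,330,1.8,'c22.png')"
```

```text
insertion mm 207.6 lat mm 5.8 z 0.1996 axial F 0.1 latF 0.2 Fz -0.0 rpy [ 3.1308e+00 -1.8000e-03  1.7794e+00] t 38.33
```

View pics/c22.png

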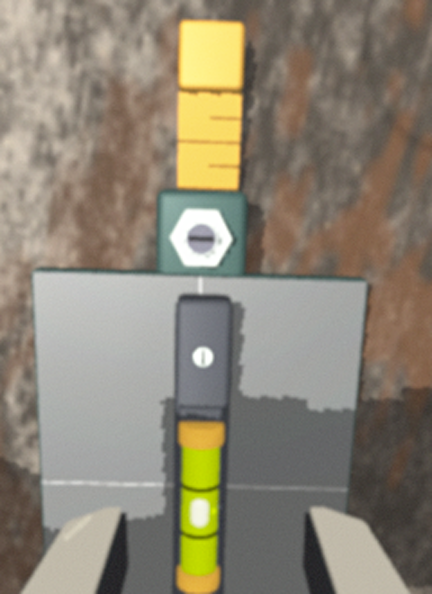

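```bash
python3 -c "
from h import *
im=cv2.imread('pics/w16.png').astype(int)
for c in (308,311,314): print(c,'G',im[262:305,c,1].tolist(),'B',im[262:305,c,0].tolist())
crop('w16.png',290,235,335,330,6,'c23.png')
print('nut',atz('w16',311.5,132,.06),'edge',atz('w16',219,150,.0445),atz('w16',403,155,.0445))
h0=atz('w16',(179)/1.8+200,20/1.8,.026);h1=atz('w16',244/1.8+200,22/1.8,.026);print('head back',h0,h1)"
```

```text
308 G [217, 216, 216, 217, 214, 218, 219, 215, 201, 153, 122, 163, 207, 216, 220, 226, 238, 242, 244, 243, 242, 242, 243, 243, 242, 243, 243, 243, 240, 233, 224, 217, 218, 218, 206, 165, 120, 155, 205, 219, 219, 218, 218] B [0, 0, 0, 0, 0, 0, 0, 0, 0, 0, 0, 0, 0, 0, 49, 130, 196, 225, 229, 228, 226, 226, 227, 226, 227, 225, 228, 228, 217, 185, 123, 37, 0, 0, 0, 0, 0, 0, 0, 0, 0, 0, 0]
311 G [219, 220, 220, 218, 218, 219, 218, 221, 210, 173, 121, 154, 204, 218, 223, 231, 245, 248, 247, 246, 245, 244, 245, 245, 245, 244, 245, 245, 243, 240, 228, 221, 216, 218, 212, 173, 122, 149, 204, 220, 218, 218, 217] B [0, 0, 0, 0, 0, 0, 0, 0, 0, 0, 0, 0, 0, 0, 75, 157, 221, 234, 232, 229, 228, 225, 227, 228, 228, 227, 228, 229, 228, 214, 164, 90, 0, 0, 0, 0, 0, 0, 0, 0, 0, 0, 0]
314 G [214, 216, 214, 215, 213, 217, 217, 215, 205, 161, 122, 161, 205, 218, 218, 223, 231, 236, 239, 239, 238, 238, 239, 236, 236, 237, 236, 234, 229, 222, 217, 215, 213, 213, 199, 160, 126, 161, 201, 215, 214, 212, 213] B [0, 0, 0, 0, 0, 0, 0, 0, 0, 0, 0, 0, 0, 0, 0, 95, 157, 196, 216, 218, 219, 217, 216, 209, 207, 207, 207, 196, 172, 126, 66, 0, 0, 0, 0, 0, 0, 0, 0, 0, 0, 0, 0]
nut [ 0.53589807 -0.01089996  0.06      ] edge [ 0.46748746 -0.03979477  0.0445    ] [ 0.61034841 -0.01355902  0.0445    ]
head back [0.50904441 0.07270203 0.026     ] [0.53594707 0.0777153  0.026     ]
```

View pics/c23.png

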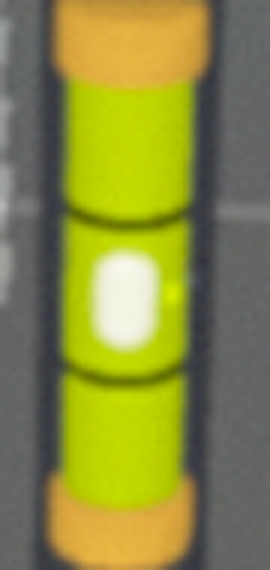

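Request:
apply_moves:
  increments:
    - [-0.6, 0, -0.3, 0, 0, 0, 0.5]
    - [-0.6, 0, 0, 0, 0, 0, 0.5]
    - [0, 0, 0, 0, 0, 0, 0.5]
    - [0, 0, 0, 0, 0, 0, 0.5]
    - [0, 0, 0, 0, 0, 0, 0.5]
    - [0, 0, 0, 0, 0, 0, 0.5]
    - [0, 0, 0, 0, 0, 0, 0.5]

```text
t: 38.97
position: [0.5602, -0.1001, 0.2081]
tool_rot: [3.131, -0.007, 1.798]
ft_force: [-0.4, 0.0, 0.5]
grip_width: 0.0467
```

```bash
python3 -c "
from h import *
snap('wrist','w17.png');foot()
crop('w17.png',270,150,360,310,3.5,'c24.png')"
```

```text
insertion mm 225.7 lat mm 7.7 z 0.2082 axial F -0.0 latF 0.1 Fz 0.0 rpy [ 3.1304 -0.0072  1.7981] t 39.02
```

View pics/c24.png

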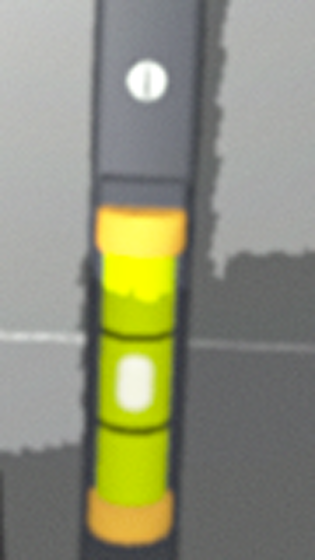

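The lines cross at crop rows about 336 and 431 (middle 383.5) and the bubble spans 354–411 (middle 382.5), so it is centred. Handing in.

```bash
python3 -c "
from cell import bot
print(bot.close_job())"
```

```text
the job is handed in; nothing more can be done
None
```

I laid the level on the middle of the plate and let go. Then I slid the packer in under the foot until the bubble stood centred between the lines, and handed the job in at about 39 s. `close_job` gives no verdict, so the checks below are my own camera and force readings.

- **Level:** it landed within about 3 mm of the plate's middle. The press when it touched down was about 15 N.
- **Packer:** pushing it took about 7–8 N at the wrist. I went slightly too far, which put the bubble 1.9 mm off on the other side, so I drew the packer back about 2 mm.
- **Bubble:** the last two wrist pictures showed it 0.3–0.5 mm from centre, against the 2.2 mm allowed.
- **Insertion:** the thin end is about 56–57 mm past the screw axis and about 2 mm off the packer's middle line.
- **Plate:** it showed no visible shift, at most about 2 mm, which is the calibration's accuracy.
- **At hand-in:** the gripper was open and well clear of everything.

**Not checked:** I did not measure the load on the foot directly. It follows from the plate standing raised on the packer. I also did not measure the oil can, the tin or the V block again at the end, but the arm never worked close to them.

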